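# Sort clipped sealant cartridges by heft

### The job

Pull the three sealed sealant cartridges out of the spring clips of the sloping rack and feel by their weight which are full (about 400 g) and which are empty (about 90 g). Lay the full ones in the trough of the blue tray and the empty ones in the trough of the red tray, setting them down without dropping them, and do not disturb the glue pot, brush and tape roll.

Things in the scene. Friction and masses are not known exactly. Their poses are not given: they have to be found in the camera images.
- canister_a_mid (a point): sealed aluminium cartridge, cream label band, yellow cap at its +y end, 48 mm diameter, 140 mm long (the 48 mm body from -70 to +58 mm along y, then the 32 mm cap). Point: middle of its axis; y runs along it. All three look alike; each is full (about 400 g) or empty (about 90 g), within 15 percent. At the start it lies in a clip of the rack, along the rack's y
- canister_b_mid (a point): sealed aluminium cartridge, cream label band, yellow cap at its +y end, 48 mm diameter, 140 mm long (the 48 mm body from -70 to +58 mm along y, then the 32 mm cap). Point: middle of its axis; y runs along it. All three look alike; each is full (about 400 g) or empty (about 90 g), within 15 percent. At the start it lies in a clip of the rack, along the rack's y
- canister_c_mid (a point): sealed aluminium cartridge, cream label band, yellow cap at its +y end, 48 mm diameter, 140 mm long (the 48 mm body from -70 to +58 mm along y, then the 32 mm cap). Point: middle of its axis; y runs along it. All three look alike; each is full (about 400 g) or empty (about 90 g), within 15 percent. At the start it lies in a clip of the rack, along the rack's y
- rack: grey metal rack, three clips side by side along y, fixed, origin: centre of its underside, foot 100 (x) by 490 mm (y). Its board (130 by 470 mm) slopes at 35 degrees, facing -x and up; low edge 25 mm, high edge 99 mm above the table. A clipped cartridge lies along the rack's y, its axis 28 mm from the board
- clip_1 (a point): spring clip: point = middle of the axis of a cartridge held in it (axes as the rack's). Steel jaws 14 mm wide grip only near the cartridge's ends, 52 mm either side of its middle; the middle 85 mm is free for fingers. It comes out square to the board, 35 degrees from vertical towards the rack's -x: resists with 8 to 15 N over the first 20 mm, then lets go; clear after 40 mm
- clip_2 (a point): spring clip: point = middle of the axis of a cartridge held in it (axes as the rack's). Steel jaws 14 mm wide grip only near the cartridge's ends, 52 mm either side of its middle; the middle 85 mm is free for fingers. It comes out square to the board, 35 degrees from vertical towards the rack's -x: resists with 8 to 15 N over the first 20 mm, then lets go; clear after 40 mm
- clip_3 (a point): spring clip: point = middle of the axis of a cartridge held in it (axes as the rack's). Steel jaws 14 mm wide grip only near the cartridge's ends, 52 mm either side of its middle; the middle 85 mm is free for fingers. It comes out square to the board, 35 degrees from vertical towards the rack's -x: resists with 8 to 15 N over the first 20 mm, then lets go; clear after 40 mm
- blue_tray: blue tray for full cartridges, fixed, 95 (x) by 310 mm (y), origin: centre of its underside. One trough along y at x = 0: two rails 32 mm apart inside, 5 mm thick, tops 20 mm above the table, on an 8 mm base. Holds two cartridges end to end along y (middles 78 mm either side of the centre); one lying on the rails has its axis 38 mm above the table
- red_tray: red tray for empty cartridges, fixed, 95 (x) by 310 mm (y), origin: centre of its underside. One trough along y at x = 0: two rails 32 mm apart inside, 5 mm thick, tops 20 mm above the table, on an 8 mm base. Holds two cartridges end to end along y (middles 78 mm either side of the centre); one lying on the rails has its axis 38 mm above the table
- glue_pot: bystander: upright jar, 72 mm diameter, 100 mm high, origin at the centre of its underside
- brush: bystander: yellow brush 200 mm long lying flat along its x axis, origin near its middle
- tape_roll: bystander: roll of tape lying flat, 90 mm diameter, 30 mm high, origin at the centre of its underside
There are look-alikes about, which are no part of the job. What is shaped like the part that bears canister_b_mid but pink or purple is not meant.

How it is judged:
At the end, for the whole second after the job is handed in: Every full cartridge lies at rest in the blue trough, every empty one in the red (told by weight on the tray, over or under 2.3 N): axis within 12 mm and 0.15 rad of the trough's centre line, 30 to 45 mm above the table, middle within 100 mm of the tray's centre, the robot clear (((x of canister_a_mid in the frame of blue_tray between -0.012 and 0.012 m and y of canister_a_mid in the frame of blue_tray between -0.1 and 0.1 m and z of canister_a_mid in the frame of blue_tray between 0.03 and 0.045 m and angle between the y axis of canister_a_mid and the y axis of blue_tray, either way round below 0.15 rad and contact force between canister_a and blue_tray above 2.3 N) or ((x of canister_a_mid in the frame of red_tray between -0.012 and 0.012 m and y of canister_a_mid in the frame of red_tray between -0.1 and 0.1 m and z of canister_a_mid in the frame of red_tray between 0.03 and 0.045 m and angle between the y axis of canister_a_mid and the y axis of red_tray, either way round below 0.15 rad and contact force between canister_a and red_tray above 0.3 N) and contact force between canister_a and red_tray below 2.3 N)) and linear speed of each of canister_a, canister_b, canister_c below 0.02 m/s and angular speed of each of canister_a, canister_b, canister_c below 0.3 rad/s and ((x of canister_b_mid in the frame of blue_tray between -0.012 and 0.012 m and y of canister_b_mid in the frame of blue_tray between -0.1 and 0.1 m and z of canister_b_mid in the frame of blue_tray between 0.03 and 0.045 m and angle between the y axis of canister_b_mid and the y axis of blue_tray, either way round below 0.15 rad and contact force between canister_b and blue_tray above 2.3 N) or ((x of canister_b_mid in the frame of red_tray between -0.012 and 0.012 m and y of canister_b_mid in the frame of red_tray between -0.1 and 0.1 m and z of canister_b_mid in the frame of red_tray between 0.03 and 0.045 m and angle between the y axis of canister_b_mid and the y axis of red_tray, either way round below 0.15 rad and contact force between canister_b and red_tray above 0.3 N) and contact force between canister_b and red_tray below 2.3 N)) and ((x of canister_c_mid in the frame of blue_tray between -0.012 and 0.012 m and y of canister_c_mid in the frame of blue_tray between -0.1 and 0.1 m and z of canister_c_mid in the frame of blue_tray between 0.03 and 0.045 m and angle between the y axis of canister_c_mid and the y axis of blue_tray, either way round below 0.15 rad and contact force between canister_c and blue_tray above 2.3 N) or ((x of canister_c_mid in the frame of red_tray between -0.012 and 0.012 m and y of canister_c_mid in the frame of red_tray between -0.1 and 0.1 m and z of canister_c_mid in the frame of red_tray between 0.03 and 0.045 m and angle between the y axis of canister_c_mid and the y axis of red_tray, either way round below 0.15 rad and contact force between canister_c and red_tray above 0.3 N) and contact force between canister_c and red_tray below 2.3 N))); the robot touches nothing.
It fails at once if a cartridge is dropped (falls free, out of the fingers, faster than 0.8 m/s) ((linear speed of canister_a above 0.8 m/s and contact force between the fingers and canister_a below 0.1 N) or (linear speed of canister_b above 0.8 m/s and contact force between the fingers and canister_b below 0.1 N) or (linear speed of canister_c above 0.8 m/s and contact force between the fingers and canister_c below 0.1 N)).
It fails at once if the glue pot, brush or tape roll is moved more than 30 mm (distance of any of glue_pot, brush, tape_roll from where it was at the start of the episode above 0.03 m).
It also fails if it takes over 64 s, if anything falls off the work surface, if the arm or the gripper's body presses on something with over 40 N, if the wrist force passes 120 N, or if a joint passes its speed limit or range.

### The arm

A 7-joint arm with a two-finger parallel gripper is mounted at the origin on the work surface. World frame = base frame: x ahead of the robot, y to its left, z up, the work surface at z = 0. Lengths are in m, angles in rad, forces in N, time in s.
With the tool pointing down it reaches from about 0.425 to 0.95 m from the base axis. Payload 16.7 kg.
Tool frame: the origin (TCP) lies at the very end of the fingers, on their centre line; the grasp point (between the pads) lies 19 mm behind it; z points along the fingers, y is the direction in which the jaws open and shut (so a half turn about z gives the same grasp; the last joint's range is limited). The gripper opens to 94 mm and grips with 3 to 60 N. Pads are 16 mm wide; open, the fingers measure 119 mm over their backs; the gripper's body (75 mm by 177 mm) begins 78 mm behind the grasp point.
Start: joints at [1.121, 0.426, 0.074, 1.606, -0.034, 1.111, -0.067], TCP at [0.2, -0.645, 0.205] pointing down, gripper open.
Joint ranges: [-2.85, 2.85], [-0.5, 2.14], [-1.23, 1.37], [0.21, 2.46], [-1.02, 4.16], [0.16, 2.05], [-2.73, 2.73]. Speed limits (rad/s): [1.89, 1.89, 2.39, 2.39, 3.01, 3.01, 3.01].

### API

Orientations are given as a unit quaternion [x, y, z, w].
In Python, from cell import sensors, viewer, ctrl, find_in, cut_out gives the robot as it stands.
- The arm moves only by the tool move_arm, never from a script. Its argument "commands" is a list that holds one entry, the list of rows, each a list of 7 numbers: the opening, from -1 (shut) to 1 (fully open), then the shift along the tool's x, y, z each as a share of 200 mm, from -1 to 1, then the turn, a rotation vector about the tool's x, y, z each as a share of pi/2 rad, from -1 to 1. A call has 1 to 8 rows; each row shifts and turns the commanded pose from where the row before left it, along the tool's axes as they then stand; what a row does not reach is not made up. A row lasts 1/8 s, in which the tool goes at most 62.5 mm and 10.7 degrees, less where a joint would pass 70% of its speed; a pose out of reach is approached as far as the arm can. A call with a number of a shift or a turn outside -1 to 1 is refused whole. A call with a gripper value outside its range is refused whole. The fingers move at their own pace and stop on an object; "squeeze" is the grip in N (left out, the last holds). Time passes only in rows, so rows that do not move let the fingers close. It gives the time, the measured TCP pose, the force and the opening at its end, in the units of the state.
- sensors.observe(): the state, without advancing time (a new reading comes with each control period).
- viewer.grab_frame(name): name is "scene" or "top" or "wrist"; returns a dict with "frame" (384x512x3 uint8, red, green, blue), "camera_matrix" (3x3 intrinsics, pixels), "extrinsics" (4x4, takes a point from world to camera coordinates). Camera axes: x right, y down, z forward; pixel columns grow to the right and rows downward; lengths in m; the calibration is good to about 2 mm. A picture is of the moment at which its call begins. There is no depth.
- ctrl.close_job(): hands the job in, once; it reports no verdict.
Trained networks look in the newest picture that a camera, given by its name, has taken for a name from the list of things; names that differ only in an ending like _2 or _b are one class to them, and where a whole thing is asked for, a point or a joint stands for the part that bears it (a point fixed in the world has none). Each returns a list of dicts, best first, with "confidence" (0 to 1); they miss things now and then, are a little off and sometimes report something else, mostly with a low value. They report only what shows in the picture. A call takes as long as a camera call. They do not tell look-alikes from the thing itself.
- find_in(camera, label): "rect" ([centre column, centre row, width, height] in pixels, round what is visible of it).
- cut_out(camera, label): "region" (384x512 bool, what is visible of it) and "rect" ([centre column, centre row, width, height] in pixels, round what is visible of it).
The state is a dict: "time_s": time; "qpos": joint angles; "qd": joint speeds; "effort": joint torques, N m; "eef_pos": TCP position; "tool_rot": TCP orientation; "ft_force": force on the tool from outside, world axes, zero at the start; "ft_torque": the same for the moment, N m; "grip_width": opening from 0.0 (shut) to 1.0 (fully open).
Only numpy, scipy, OpenCV 4.12 (cv2) and the standard library are available. Lean on these libraries where they do the work, as an engineer would, in place of code of your own. Each camera call takes 0.05 s, during which the arm holds its last target.

## Working session

There is one attempt and no reset: what is moved stays moved. The work goes in short steps, Python scripts to look and compute and a tool call to move; the robot and the scene stay as the last step left them, time stands still between calls to the robot, and variables do not carry over. Pictures are saved under pics/ and viewed, and the job is handed in when it is done.

Besides the shell and the picture viewer there is one more tool, called after ">>>" in YAML: its name, and indented under it one key for each argument. move_arm: Moves the arm, as the interface text tells. Its arguments: {"type":"object","properties":{"commands":{"type":"array","items":{"type":"array","items":{"type":"array","items":{"type":"number"}}}},"squeeze":{"type":"number"}},"required":["commands"]}

```bash
ls; mkdir -p pics; python3 - <<'E'
from cell import sensors, viewer, find_in
import cv2
s=sensors.observe()
for k,v in s.items(): print(k,v)
for n in ("scene","top"):
    f=viewer.grab_frame(n); cv2.imwrite(f"pics/{n}0.png",f["frame"][:,:,::-1]); print(n,f["camera_matrix"].tolist(),f["extrinsics"].round(4).tolist())
    for l in ("canister_a_mid","rack","blue_tray","red_tray","glue_pot","brush","tape_roll"):
        print(n,l,[(round(d["confidence"],2),[round(float(x)) for x in d["rect"]]) for d in find_in(n,l)])
E
```

```text
pics
time_s 0.0
qpos [ 1.12050987  0.42677581  0.07383786  1.60659657 -0.03408995  1.11077842
 -0.06707753]
qd [-3.75381803e-04 -1.11843643e-03  5.60979034e-04  2.97980542e-04
  4.62129289e-04 -1.29367454e-05  2.15895220e-04]
effort [-2.57373049e-04 -9.35824871e+01  3.66713896e+00 -4.54207528e+01
 -4.86877270e-02  1.98123290e-02  1.40065313e-04]
eef_pos [ 0.19983098 -0.64429132  0.20475061]
tool_rot [ 9.88711471e-01  1.49830590e-01 -1.47962162e-04 -6.32474519e-04]
ft_force [-0.03353638  0.21221914 -0.17897977]
ft_torque [ 0.00208533 -0.0312458   0.01034296]
grip_width 0.9996156650771058
scene [[350.75255324486284, 0.0, 254.8250977693554], [0.0, 350.75255324486284, 195.62689717774236], [0.0, 0.0, 1.0]] [[0.087, 0.9962, 0.0051, -0.0151], [0.8001, -0.0668, -0.5962, -0.3641], [-0.5936, 0.056, -0.8028, 1.6081], [0.0, 0.0, 0.0, 1.0]]
scene canister_a_mid [(0.94, [323, 221, 46, 18])]
scene rack [(0.85, [279, 240, 146, 42]), (0.38, [323, 222, 44, 18])]
scene blue_tray [(0.95, [203, 198, 84, 27])]
scene red_tray [(0.72, [316, 193, 87, 26])]
scene glue_pot [(0.8, [387, 233, 32, 32])]
scene brush [(0.65, [141, 258, 39, 50])]
scene tape_roll [(0.53, [124, 198, 24, 24])]
top [[374.6918459429405, 0.0, 253.94517819604013], [0.0, 374.6918459429405, 192.25820026189658], [0.0, 0.0, 1.0]] [[-0.0277, -0.9996, 0.0088, -0.0424], [-0.9941, 0.0266, -0.1053, 0.5448], [0.105, -0.0117, -0.9944, 1.0297], [0.0, 0.0, 0.0, 1.0]]
top canister_a_mid [(0.81, [161, 158, 56, 21]), (0.15, [161, 226, 112, 41])]
top rack [(0.92, [218, 152, 175, 50])]
top blue_tray [(0.76, [311, 224, 111, 42])]
top red_tray [(0.6, [161, 227, 112, 37])]
top glue_pot [(0.82, [87, 147, 35, 30])]
top brush [(0.68, [378, 142, 38, 64]), (0.26, [217, 156, 54, 21])]
top tape_roll [(0.88, [413, 231, 38, 32])]
```

```bash
python3 - <<'E'
import cv2
for n in ("scene","top"):
    a=cv2.imread(f"pics/{n}0.png"); y0=120 if n=="scene" else 90
    c=a[y0:y0+180,50:450]; cv2.imwrite(f"pics/{n}0z.png",cv2.resize(c,None,fx=2,fy=2,interpolation=cv2.INTER_CUBIC))
E
```

```text
(no output)
```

View pics/scene0z.png

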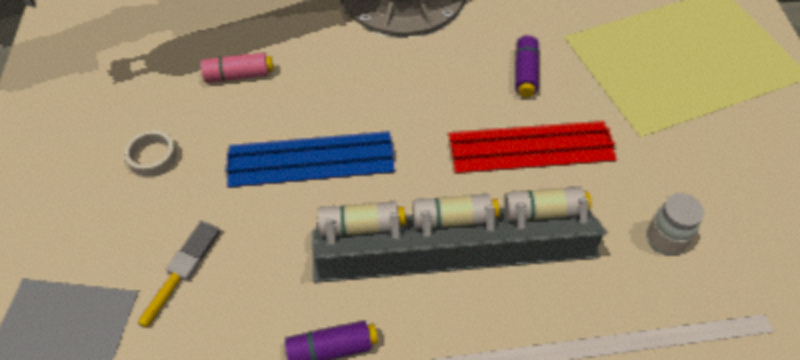

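View pics/top0z.png

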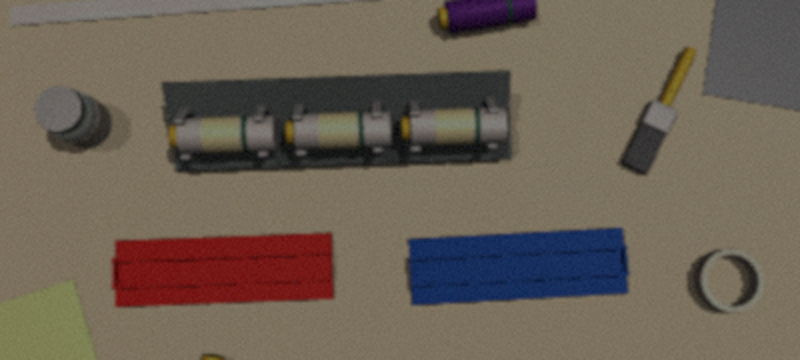

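View pics/scene0.png

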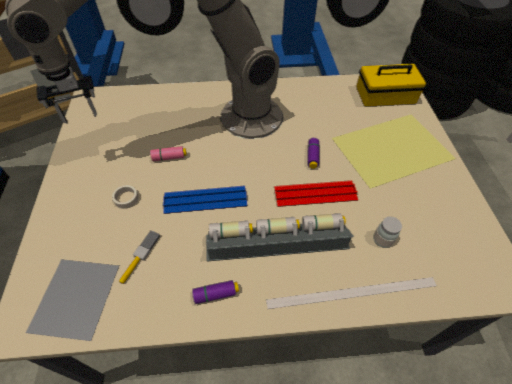

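The scene shows the grey rack with three cream-banded cartridges (top view, about col 161, 217 and 276, row 157). Blue tray is at (311,224) and red at (161,227). The pink one (scene 168,154) and the purple ones (scene 314,152 and 217,292) are decoys lying off the rack. Next I fit the poses.

```bash
cat > h.py <<'E'
import numpy as np, cv2
from scipy.optimize import minimize
from scipy.spatial.transform import Rotation as R
def proj(f,P):
    K=f["camera_matrix"];E=f["extrinsics"]
    c=(E[:3,:3]@np.atleast_2d(P).T).T+E[:3,3]; u=(K@c.T).T; return u[:,:2]/u[:,2:]
def unproj(f,uv,z):
    K=f["camera_matrix"];E=f["extrinsics"]; Rm=E[:3,:3];o=-Rm.T@E[:3,3]
    d=Rm.T@np.linalg.inv(K)@np.array([uv[0],uv[1],1.]); return o+d*(z-o[2])/d[2]
def hull_mask(f,P,S=4):
    q=cv2.convexHull(np.round((proj(f,P)+.5)*S*16).astype(np.int32))
    m=np.zeros((384*S,512*S),np.uint8); cv2.fillConvexPoly(m,q,1,shift=4)
    return cv2.resize(m.astype(np.float32),(512,384),interpolation=cv2.INTER_AREA)
def tray_pts(x,y,a):
    c,s=np.cos(a),np.sin(a);P=[]
    for sx in(-1,1):
        for sy in(-1,1):
            for hx,z in((.0475,0),(.0475,.008),(.021,.02)):
                X,Y=sx*hx,sy*.155; P.append([x+c*X-s*Y,y+s*X+c*Y,z])
    return np.array(P)
def fit(fs,ms,pts,x0,step):
    def cost(p):
        return sum(np.abs(hull_mask(f,pts(*p))-m).sum()/m.sum() for f,m in zip(fs,ms))
    sim=np.vstack([x0]+[np.array(x0)+np.eye(len(x0))[i]*step[i] for i in range(len(x0))])
    r=minimize(cost,x0,method="Nelder-Mead",options=dict(initial_simplex=sim,xatol=1e-4,fatol=1e-5,maxiter=300)); return r.x,r.fun
def color(f,n):
    h=cv2.cvtColor(np.ascontiguousarray(f["frame"]),cv2.COLOR_RGB2HSV); H,S,V=[h[...,i].astype(int) for i in range(3)]
    if n=="blue": m=(abs(H-110)<14)&(S>150)
    if n=="red": m=((H<6)|(H>174))&(S>170)
    if n=="yellow": m=(abs(H-23)<6)&(S>170)
    n_,l,st,c=cv2.connectedComponentsWithStats(m.astype(np.uint8))
    return l,st,c
E
cat > m1.py <<'E'
from h import *
from cell import viewer
fs={n:viewer.grab_frame(n) for n in("scene","top")}
import pickle; pickle.dump(fs,open("f0.pkl","wb"))
for col,x0 in(("blue",(203,198)),("red",(316,193))):
    ms=[]
    for n,f in fs.items():
        l,st,c=color(f,col)
        ex=[203,198,311,224] if col=="blue" else [316,193,161,227]
        t=np.array(ex[:2] if n=="scene" else ex[2:])
        i=min([k for k in range(1,len(st)) if st[k,4]>300],key=lambda k:np.hypot(*(c[k]-t)))
        m=(l==i).astype(np.uint8); m=cv2.morphologyEx(m,cv2.MORPH_CLOSE,np.ones((5,5)));ms.append(m.astype(np.float32)); print(col,n,st[i],c[i],unproj(f,c[i],.01).round(3))
        p=unproj(f,c[i],.01)
    for sel in ([0],[1],[0,1]):
        F=list(fs.values()); print(sel,*[a.round(4) if hasattr(a,'round') else a for a in fit([F[k] for k in sel],[ms[k] for k in sel],tray_pts,[p[0],p[1],0.03],[.01,.01,.05])])
for n,f in fs.items():
    l,st,c=color(f,"yellow"); print(n,[(st[k,:].tolist(),c[k].round(1).tolist(),unproj(f,c[k],.08).round(3).tolist()) for k in range(1,len(st)) if st[k,4]>8])
E
python3 m1.py
```

```text
blue scene [ 164  187   83   26 1583] [204.39102969 199.22425774] [ 0.461 -0.215  0.01 ]
blue top [ 255  205  109   37 3351] [308.46165324 222.75470009] [ 0.454 -0.211  0.01 ]
[0] [ 0.4516 -0.2126  0.0293] 0.1466
[1] [ 0.4547 -0.2121  0.0339] 0.0901
[0, 1] [ 0.453  -0.2124  0.0262] 0.2398
red scene [ 275  181   83   25 1587] [315.29930687 192.97668557] [0.467 0.205 0.01 ]
red top [ 107  207  109   36 3485] [161.21291248 224.46197991] [0.46  0.209 0.01 ]
[0] [0.4594 0.2057 0.0096] 0.1026
[1] [0.4614 0.208  0.0125] 0.0667
[0, 1] [0.461  0.2067 0.0045] 0.1719
scene [([357, 63, 70, 43, 2288], [390.0, 84.4], [-0.075, 0.65, 0.08]), ([183, 148, 4, 7, 17], [184.3, 151.1], [0.274, -0.285, 0.08]), ([309, 162, 8, 7, 43], [312.7, 164.7], [0.385, 0.201, 0.08]), ([343, 216, 3, 6, 9], [343.9, 218.4], [0.633, 0.261, 0.08]), ([296, 220, 4, 8, 17], [297.9, 223.3], [0.639, 0.103, 0.08]), ([249, 224, 4, 8, 23], [250.6, 227.5], [0.642, -0.055, 0.08]), ([120, 257, 20, 26, 163], [129.4, 269.7], [0.76, -0.435, 0.08]), ([234, 282, 5, 10, 31], [236.2, 286.6], [0.842, -0.114, 0.08])]
top [([269, 94, 5, 10, 35], [271.2, 98.9], [0.796, -0.111, 0.08]), ([381, 115, 16, 27, 147], [388.5, 127.3], [0.707, -0.431, 0.08]), ([251, 148, 3, 12, 34], [252.0, 153.5], [0.644, -0.054, 0.08]), ([192, 151, 4, 11, 32], [194.0, 156.0], [0.641, 0.103, 0.08]), ([135, 153, 3, 10, 17], [135.7, 157.4], [0.642, 0.261, 0.08]), ([151, 268, 10, 5, 40], [155.8, 270.0], [0.34, 0.207, 0.08]), ([341, 302, 6, 11, 51], [343.3, 307.2], [0.23, -0.281, 0.08])]
```

```bash
cat > plan.py <<'E'
import sys, numpy as np
from scipy.spatial.transform import Rotation as R
from cell import sensors
def tgtR(tilt,yaw=0.0):
    c,s=np.cos(tilt),np.sin(tilt)
    M=np.array([[0,c,s],[1,0,0],[0,s,-c]])   # cols x=(0,1,0), y=(c,0,s), z=(s,0,-c)
    return R.from_euler("z",yaw)*R.from_matrix(M)
def plan(p1,R1,n,grip=1,p0=None,R0=None,dec=3):
    """one straight move in n rows"""
    if p0 is None:
        s=sensors.observe(); p0=s["eef_pos"];R0=R.from_quat(s["tool_rot"])
    p=np.array(p0,float);Rc=R0;rows=[]
    w=(R0.inv()*R1).as_rotvec()
    for k in range(n):
        f=(k+1)/n; pt=p0+(np.array(p1)-p0)*f; Rt=R0*R.from_rotvec(w*f)
        sh=np.round(Rc.inv().apply(pt-p)/.2,dec); tr=np.round((Rc.inv()*Rt).as_rotvec()/(np.pi/2),dec)
        rows.append([grip]+[float(v) for v in sh]+[float(v) for v in tr])
        p=p+Rc.apply(sh*.2); Rc=Rc*R.from_rotvec(tr*np.pi/2)
    mm=max(np.linalg.norm(r[1:4])*200 for r in rows); dg=max(np.linalg.norm(r[4:])*90 for r in rows)
    print("max mm/row %.1f deg/row %.1f"%(mm,dg))
    for i in range(0,n,8): print(str(rows[i:i+8]).replace(" ",""))
    return p,Rc
E
python3 - <<'E'
from plan import *
plan([.47,-.04,.30],tgtR(np.radians(35)),14)
E
```

```text
max mm/row 48.0 deg/row 5.7
[[1,0.156,-0.178,-0.034,-0.024,0.018,-0.056],[1,0.172,-0.162,-0.035,-0.024,0.017,-0.056],[1,0.187,-0.144,-0.037,-0.024,0.018,-0.056],[1,0.199,-0.127,-0.036,-0.024,0.017,-0.055],[1,0.21,-0.107,-0.035,-0.024,0.018,-0.056],[1,0.221,-0.087,-0.033,-0.023,0.018,-0.056],[1,0.227,-0.067,-0.029,-0.024,0.017,-0.056],[1,0.233,-0.045,-0.025,-0.024,0.018,-0.056]]
[[1,0.237,-0.023,-0.02,-0.024,0.017,-0.056],[1,0.239,-0.002,-0.013,-0.024,0.018,-0.055],[1,0.238,0.019,-0.007,-0.024,0.018,-0.056],[1,0.235,0.04,0.001,-0.024,0.017,-0.056],[1,0.231,0.06,0.009,-0.024,0.018,-0.056],[1,0.225,0.08,0.018,-0.024,0.018,-0.056]]
```

```bash
python3 - <<'E'
from plan import *
plan([.55,-.04,.26],tgtR(np.radians(35)),15,dec=2)
E
```

```text
max mm/row 48.4 deg/row 6.3
[[1,0.17,-0.16,-0.02,-0.02,0.02,-0.05],[1,0.18,-0.14,-0.02,-0.02,0.01,-0.05],[1,0.2,-0.13,-0.01,-0.03,0.02,-0.06],[1,0.21,-0.11,-0.02,-0.02,0.02,-0.05],[1,0.21,-0.09,-0.02,-0.02,0.01,-0.05],[1,0.22,-0.07,-0.01,-0.02,0.02,-0.05],[1,0.23,-0.06,-0.01,-0.03,0.01,-0.06],[1,0.23,-0.03,-0.01,-0.02,0.02,-0.05]]
[[1,0.23,-0.02,0.0,-0.02,0.02,-0.05],[1,0.23,0.0,0.01,-0.02,0.01,-0.05],[1,0.24,0.03,0.01,-0.03,0.02,-0.05],[1,0.23,0.03,0.02,-0.02,0.02,-0.06],[1,0.22,0.06,0.03,-0.02,0.01,-0.05],[1,0.22,0.08,0.03,-0.02,0.02,-0.05],[1,0.21,0.09,0.04,-0.03,0.02,-0.05]]
```

>>> move_arm:
  commands:
    - [[1,0.17,-0.16,-0.02,-0.02,0.02,-0.05],[1,0.18,-0.14,-0.02,-0.02,0.01,-0.05],[1,0.2,-0.13,-0.01,-0.03,0.02,-0.06],[1,0.21,-0.11,-0.02,-0.02,0.02,-0.05],[1,0.21,-0.09,-0.02,-0.02,0.01,-0.05],[1,0.22,-0.07,-0.01,-0.02,0.02,-0.05],[1,0.23,-0.06,-0.01,-0.03,0.01,-0.06],[1,0.23,-0.03,-0.01,-0.02,0.02,-0.05]]

```text
time_s: 1.9
eef_pos: [0.3874, -0.3205, 0.2359]
tool_rot: [0.872, 0.459, 0.12, 0.123]
ft_force: [0.7, -1.0, 0.3]
grip_width: 0.997
```

>>> move_arm:
  commands:
    - [[1,0.23,-0.02,0.0,-0.02,0.02,-0.05],[1,0.23,0.0,0.01,-0.02,0.01,-0.05],[1,0.24,0.03,0.01,-0.03,0.02,-0.05],[1,0.23,0.03,0.02,-0.02,0.02,-0.06],[1,0.22,0.06,0.03,-0.02,0.01,-0.05],[1,0.22,0.08,0.03,-0.02,0.02,-0.05],[1,0.21,0.09,0.04,-0.03,0.02,-0.05]]

```text
time_s: 2.78
eef_pos: [0.5505, -0.0384, 0.2616]
tool_rot: [0.672, 0.674, 0.218, 0.214]
ft_force: [1.0, -0.8, -0.3]
grip_width: 1.0
```

```bash
cat > w.py <<'E'
import sys
from h import *
from cell import viewer,sensors
n=sys.argv[1]; cams=sys.argv[2:] or ["wrist"]
s=sensors.observe(); print(s["time_s"],s["eef_pos"].round(4),R.from_quat(s["tool_rot"]).as_matrix().round(3).tolist(),s["ft_force"].round(2),s["ft_torque"].round(3),round(s["grip_width"],3),s["qpos"].round(2))
import pickle
for c in cams:
    f=viewer.grab_frame(c); pickle.dump(f,open(f"f_{n}_{c}.pkl","wb")); cv2.imwrite(f"pics/{n}_{c}.png",f["frame"][:,:,::-1])
E
python3 w.py a wrist
```

```text
2.775 [ 0.5505 -0.0384  0.2616] [[-0.004, 0.813, 0.582], [1.0, 0.0, 0.007], [0.005, 0.582, -0.813]] [ 1.   -0.79 -0.32] [-0.117  0.443  0.005] 1.0 [ 0.63 -0.12 -0.63  2.27 -0.19  0.35  0.14]
```

View pics/a_wrist.png

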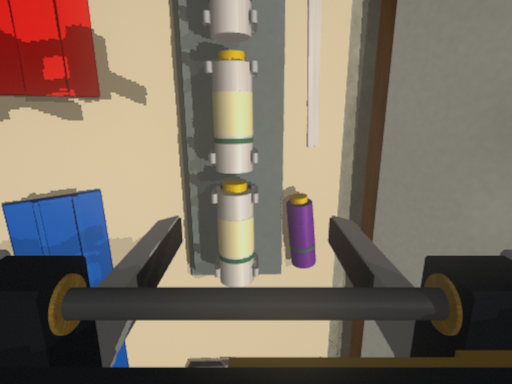

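```bash
cat > ov.py <<'E'
from h import *
import pickle
def cyl(x,y,z,a=0.,dz=0.):
    P=[];ax=np.array([-np.sin(a),np.cos(a),dz]);u=np.array([np.cos(a),np.sin(a),0]);v=np.array([0,0,1.])
    for t,r in((-.07,.024),(.058,.024),(.0581,.016),(.07,.016)):
        for k in np.linspace(0,2*np.pi,25): P.append(np.array([x,y,z])+ax*t+r*(np.cos(k)*u+np.sin(k)*v))
    return np.array(P)
def draw(f,cs,out,crop,s):
    im=cv2.resize(np.ascontiguousarray(f["frame"][:,:,::-1]),None,fx=s,fy=s,interpolation=cv2.INTER_CUBIC)
    for c in cs:
        P=cyl(*c)
        for sub in(P[:50],P[50:]):
            q=cv2.convexHull(((proj(f,sub)+.5)*s).astype(np.int32)); cv2.polylines(im,[q],True,(255,0,255),1)
    x,y,w,h=[int(k*s) for k in crop]; cv2.imwrite(out,im[y:y+h,x:x+w])
E
cat > m2.py <<'E'
from ov import *
fw=pickle.load(open("f_a_wrist.pkl","rb"));f0=pickle.load(open("f0.pkl","rb"))
cs=[(.642,y,.085) for y in(.197,.039,-.119)]
draw(fw,cs,"pics/ov1w.png",(160,0,150,300),2)
draw(f0["top"],cs,"pics/ov1t.png",(120,120,200,80),4)
draw(f0["scene"],cs,"pics/ov1s.png",(190,190,180,80),4)
E
python3 m2.py
```

```text
(no output)
```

View pics/ov1w.png

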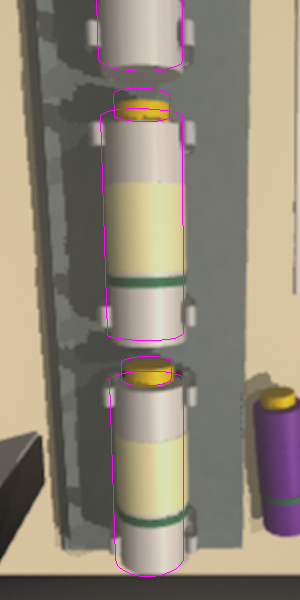

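View pics/ov1t.png

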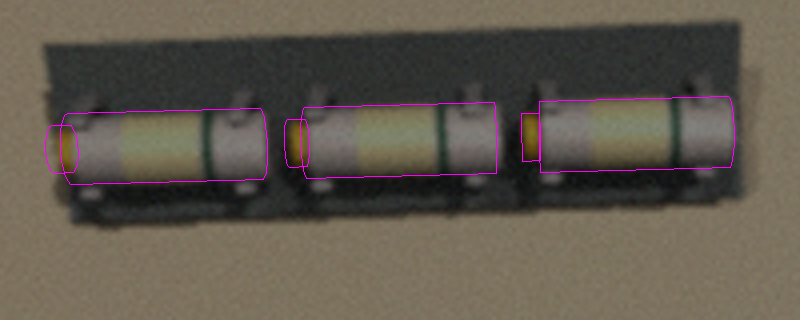

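View pics/ov1s.png

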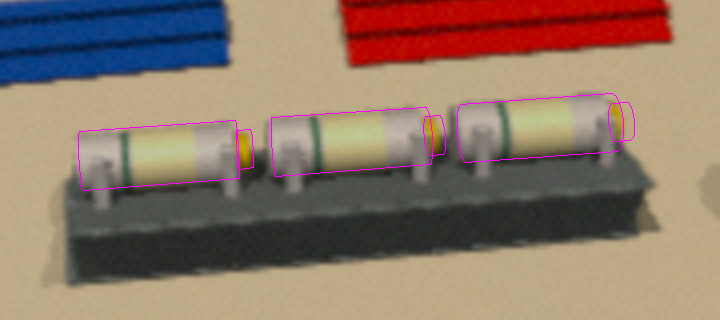

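```bash
python3 - <<'E'
from plan import *
T=tgtR(np.radians(35))
p,r=plan([.605,.036,.1375],T,6,dec=3)
p,r=plan([.651,.036,.072],T,5,p0=p,R0=r,dec=3)
E
```

```text
max mm/row 25.6 deg/row 0.2
[[1,0.057,-0.024,0.111,0.001,-0.001,0.001],[1,0.058,-0.025,0.11,0.002,-0.001,0.001],[1,0.058,-0.024,0.111,0.001,-0.001,0.0],[1,0.057,-0.024,0.11,0.002,-0.001,0.001],[1,0.058,-0.023,0.11,0.001,-0.002,0.001],[1,0.059,-0.024,0.111,0.002,-0.001,0.001]]
max mm/row 16.0 deg/row 0.0
[[1,-0.0,0.0,0.08,-0.0,0.0,-0.0],[1,-0.0,0.0,0.08,-0.0,0.0,-0.0],[1,-0.0,0.001,0.08,-0.0,0.0,-0.0],[1,-0.0,-0.0,0.08,-0.0,0.0,-0.0],[1,-0.0,0.0,0.08,-0.0,0.0,-0.0]]
```

>>> move_arm:
  commands:
    - [[1,0.06,-0.024,0.11,0.001,-0.001,0.001],[1,0.058,-0.025,0.11,0.002,-0.001,0.001],[1,0.058,-0.024,0.11,0.001,-0.001,0],[1,0.058,-0.024,0.11,0.002,-0.001,0.001],[1,0.058,-0.024,0.11,0.001,-0.002,0.001],[1,0.058,-0.024,0.11,0.002,-0.001,0.001],[1,0,0,0,0,0,0]]

```text
time_s: 3.7
eef_pos: [0.5952, 0.022, 0.1479]
tool_rot: [0.679, 0.672, 0.208, 0.21]
ft_force: [-1.0, 0.4, 1.0]
grip_width: 1.001
```

```bash
python3 w.py b wrist
```

```text
3.7 [0.5952 0.022  0.1479] [[0.011, 0.825, 0.565], [1.0, -0.009, -0.007], [-0.0, 0.565, -0.825]] [-0.97  0.44  0.97] [-0.085  0.479  0.061] 1.001 [ 0.38  0.18 -0.65  2.3   1.18  0.27 -1.33]
```

View pics/b_wrist.png

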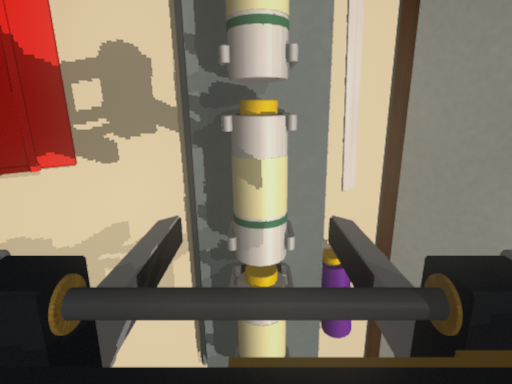

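```bash
python3 - <<'E'
from ov import *
f=pickle.load(open("f_b_wrist.pkl","rb"))
draw(f,[(.643,.036,.085)],"pics/ov2.png",(160,60,200,230),3)
from plan import *
T=tgtR(np.radians(35))
p,r=plan([.613,.036,.126],T,4,dec=3)
p,r=plan([.651,.036,.072],T,5,p0=p,R0=r,dec=3)
E
```

```text
max mm/row 8.2 deg/row 0.3
[[1,0.019,0.002,0.036,-0.002,0.001,-0.001],[1,0.018,0.002,0.036,-0.001,0.001,-0.002],[1,0.018,0.002,0.036,-0.002,0.001,-0.001],[1,0.019,0.003,0.036,-0.002,0.002,-0.002]]
max mm/row 13.2 deg/row 0.0
[[1,-0.0,0.0,0.066,0.0,-0.0,0.0],[1,-0.0,0.0,0.066,0.0,-0.0,0.0],[1,-0.0,0.0,0.066,0.0,-0.0,0.0],[1,-0.0,0.0,0.066,0.0,-0.0,0.0],[1,-0.0,0.0,0.066,0.0,-0.0,0.0]]
```

View pics/ov2.png

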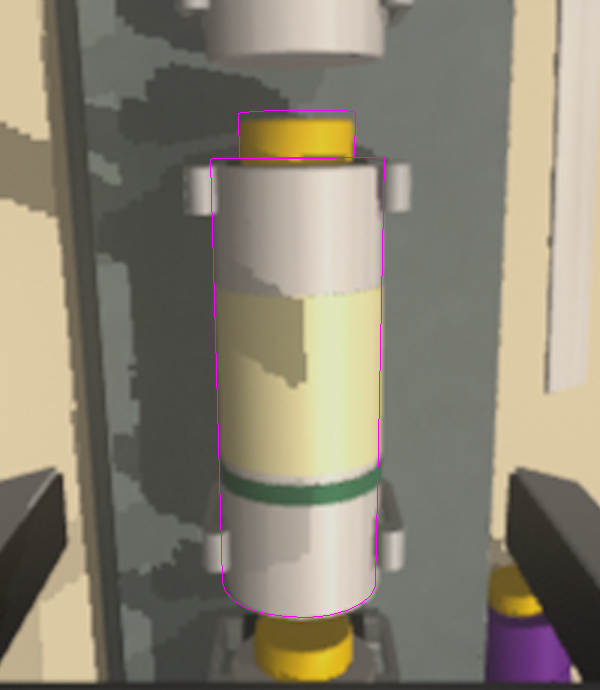

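The overlay on the cream cartridge (middle clip, wrist image about col 260, row 185) fits within 1–2 mm. I'm moving in to grasp it.

>>> move_arm:
  commands:
    - [[1,0.018,0.003,0.036,-0.002,0.001,-0.001],[1,0.018,0.003,0.036,-0.001,0.001,-0.002],[1,0.018,0.003,0.036,-0.002,0.001,-0.001],[1,0.014,0.003,0.036,-0.002,0.001,-0.001],[1,0,0,0.066,0,0,0],[1,0,0,0.066,0,0,0]]

```text
time_s: 4.5
eef_pos: [0.6296, 0.0325, 0.1063]
tool_rot: [0.676, 0.672, 0.213, 0.215]
ft_force: [-0.6, -0.4, 0.0]
grip_width: 0.996
```

```bash
python3 - <<'E'
from plan import *
s=sensors.observe(); print(s["eef_pos"],s["ft_force"],s["qpos"].round(2))
T=tgtR(np.radians(35))
p,r=plan([.652,.035,.072],T,5,dec=3)
E
```

```text
[0.62957569 0.03248651 0.10633118] [-0.56013994 -0.43763101  0.0124696 ] [ 0.3   0.32 -0.6   2.27  1.61  0.31 -1.74]
max mm/row 8.2 deg/row 0.2
[[1,0.003,-0.001,0.041,0.0,0.0,-0.0],[1,0.002,-0.002,0.041,0.001,0.001,-0.001],[1,0.003,-0.001,0.041,0.0,0.0,-0.0],[1,0.003,-0.002,0.041,0.001,0.001,-0.001],[1,0.002,-0.001,0.041,0.0,0.0,-0.0]]
```

>>> move_arm:
  commands:
    - [[1,0.003,-0.001,0.041,0,0,0],[1,0.003,-0.002,0.041,0,0,0],[1,0.003,-0.001,0.041,0,0,0],[1,0.003,-0.002,0.041,0,0,0],[1,0,-0.001,0.041,0,0,0],[1,0,0,0,0,0,0]]

```text
time_s: 5.25
eef_pos: [0.6516, 0.0361, 0.0702]
tool_rot: [0.676, 0.673, 0.213, 0.213]
ft_force: [0.3, 0.7, -0.5]
grip_width: 1.0
```

>>> move_arm:
  commands:
    - [[-1,0,0,0,0,0,0],[-1,0,0,0,0,0,0],[-1,0,0,0,0,0,0],[-1,0,0,0,0,0,0]]
  squeeze: 45

```text
time_s: 5.75
eef_pos: [0.6517, 0.0362, 0.071]
tool_rot: [0.675, 0.673, 0.213, 0.214]
ft_force: [0.0, 1.3, -0.5]
grip_width: 0.613
```

```bash
python3 w.py c wrist scene
```

```text
5.75 [0.6517 0.0362 0.071 ] [[0.004, 0.818, 0.576], [1.0, -0.003, -0.002], [-0.0, 0.576, -0.818]] [ 0.03  1.31 -0.46] [-0.081  0.401 -0.011] 0.613 [ 0.31  0.43 -0.62  2.24  1.8   0.37 -1.9 ]
```

View pics/c_wrist.png

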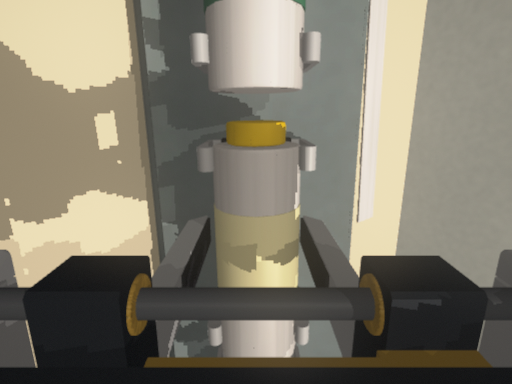

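The fingers straddle the cartridge and are still closing (57 mm), so I keep going.

>>> move_arm:
  commands:
    - [[-1,0,0,0,0,0,0],[-1,0,0,0,0,0,0],[-1,0,0,0,0,0,0]]

```text
time_s: 6.22
eef_pos: [0.6524, 0.0362, 0.0715]
tool_rot: [0.675, 0.673, 0.213, 0.214]
ft_force: [5.0, -0.1, 5.4]
grip_width: 0.499
```

>>> move_arm:
  commands:
    - [[-1,0,0,0,0,0,0],[-1,0,0,-0.03,0,0,0],[-1,0,0,-0.04,0,0,0]]

```text
time_s: 6.6
eef_pos: [0.6434, 0.0361, 0.0819]
tool_rot: [0.676, 0.673, 0.213, 0.213]
ft_force: [7.3, -1.2, -6.4]
grip_width: 0.504
```

>>> move_arm:
  commands:
    - [[-1,0,0,-0.04,0,0,0],[-1,0,0,-0.05,0,0,0],[-1,0,0,-0.06,0,0,0],[-1,0,0,-0.08,0,0,0],[-1,0,0,-0.08,0,0,0],[-1,0,0,-0.08,0,0,0],[-1,0,0,0,0,0,0],[-1,0,0,0,0,0,0]]

```text
time_s: 7.6
eef_pos: [0.5986, 0.0362, 0.1455]
tool_rot: [0.676, 0.673, 0.213, 0.214]
ft_force: [0.2, -0.3, -0.8]
grip_width: 0.502
```

```bash
python3 w.py d wrist; python3 -c "
from cell import sensors
s=sensors.observe();print(s['ft_force'],s['qpos'].round(2))"
```

```text
7.6 [0.5986 0.0362 0.1455] [[0.004, 0.818, 0.575], [1.0, -0.003, -0.002], [-0.0, 0.575, -0.818]] [ 0.21 -0.26 -0.8 ] [-0.029  0.503  0.04 ] 0.502 [ 0.31  0.19 -0.61  2.3   1.28  0.27 -1.45]
[-0.38933514 -0.03299934 -0.19918946] [ 0.31  0.19 -0.61  2.3   1.28  0.27 -1.45]
```

View pics/d_wrist.png

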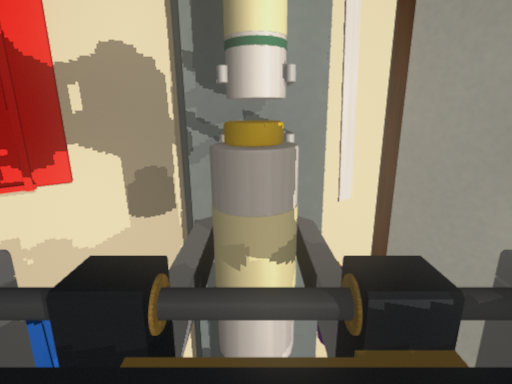

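```bash
python3 - <<'E'
from plan import *
V=tgtR(0,.01)
p,r=plan([.52,.10,.2],V,8,grip=-1)
E
```

```text
max mm/row 14.5 deg/row 4.4
[[-1,0.04,-0.021,-0.056,0.049,0.0,-0.001],[-1,0.039,-0.025,-0.055,0.048,0.001,-0.001],[-1,0.04,-0.029,-0.052,0.049,-0.0,-0.001],[-1,0.04,-0.032,-0.05,0.049,0.0,-0.001],[-1,0.04,-0.037,-0.048,0.049,0.001,-0.001],[-1,0.04,-0.04,-0.044,0.048,-0.0,-0.001],[-1,0.04,-0.043,-0.041,0.049,0.0,-0.002],[-1,0.04,-0.046,-0.038,0.049,0.001,-0.001]]
```

>>> move_arm:
  commands:
    - [[-1,0.04,-0.021,-0.056,0.049,0,-0.001],[-1,0.04,-0.025,-0.055,0.049,0,-0.001],[-1,0.04,-0.029,-0.052,0.049,0,-0.001],[-1,0.04,-0.032,-0.05,0.049,0,-0.001],[-1,0.04,-0.037,-0.048,0.049,0,-0.001],[-1,0.04,-0.04,-0.044,0.049,0,-0.001],[-1,0.04,-0.043,-0.041,0.049,0,-0.001],[-1,0.04,-0.046,-0.038,0.049,0,-0.001]]

```text
time_s: 8.65
eef_pos: [0.525, 0.0937, 0.1945]
tool_rot: [0.707, 0.707, 0.008, 0.016]
ft_force: [-0.4, -0.0, -0.7]
grip_width: 0.502
```

```bash
python3 w.py e wrist;  python3 - <<'E'
from cell import sensors
from plan import *
s=sensors.observe();print(s['ft_force'])
V=tgtR(0,.01)
p,r=plan([.462,.129,.10],V,8,grip=-1)
E
```

```text
8.65 [0.525  0.0937 0.1945] [[-0.0, 0.999, 0.034], [1.0, 0.0, -0.012], [-0.012, 0.034, -0.999]] [-0.39 -0.02 -0.74] [-0.082  0.016 -0.055] 0.502 [ 0.44  0.29 -0.88  1.92  0.29  1.02 -0.57]
[-0.30038441  0.54401656 -0.46705905]
max mm/row 15.0 deg/row 0.3
[[-1,0.022,-0.041,0.058,0.002,0.001,-0.001],[-1,0.022,-0.041,0.058,0.003,0.001,-0.0],[-1,0.022,-0.041,0.059,0.002,0.001,-0.001],[-1,0.022,-0.041,0.058,0.003,0.0,-0.001],[-1,0.022,-0.04,0.059,0.002,0.001,-0.001],[-1,0.022,-0.04,0.059,0.003,0.001,-0.0],[-1,0.022,-0.04,0.059,0.002,0.001,-0.001],[-1,0.021,-0.04,0.059,0.003,0.001,-0.001]]
```

View pics/e_wrist.png

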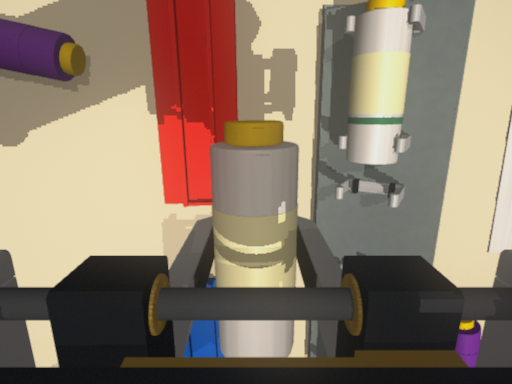

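Readings at rest sit at about −0.6 N (a full one would give about −4 N), so this cartridge is empty and goes to red. First I check the red tray pose in this wrist view.

```bash
cat > tr.py <<'E'
from h import *
import pickle,sys
def tdraw(f,pose,out,crop,s=3):
    x,y,a=pose;c,sn=np.cos(a),np.sin(a)
    im=cv2.resize(np.ascontiguousarray(f["frame"][:,:,::-1]),None,fx=s,fy=s,interpolation=cv2.INTER_CUBIC)
    def L(X0,Y0,X1,Y1,z,col):
        P=np.array([[x+c*X-sn*Y,y+sn*X+c*Y,z] for X,Y in((X0,Y0+(Y1-Y0)*t),) ] if 0 else [[x+c*X-sn*Y,y+sn*X+c*Y,z] for X,Y in ((X0,Y0),(X1,Y1))])
        q=((proj(f,P)+.5)*s); cv2.line(im,tuple(int(v) for v in q[0]),tuple(int(v) for v in q[1]),col,1)
    for X in(-.0475,.0475):L(X,-.155,X,.155,.008,(255,255,255))
    for X in(-.021,-.016,.016,.021):L(X,-.155,X,.155,.02,(0,255,0))
    for Y in(-.155,.155):L(-.0475,Y,.0475,Y,.008,(255,255,255))
    a_,b_,w,h=[int(k*s) for k in crop]; cv2.imwrite(out,im[b_:b_+h,a_:a_+w])
E
python3 - <<'E'
from tr import *
tdraw(pickle.load(open("f_e_wrist.pkl","rb")),(.461,.207,.01),"pics/tr1.png",(130,0,150,210))
E
```

```text
(no output)
```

View pics/tr1.png

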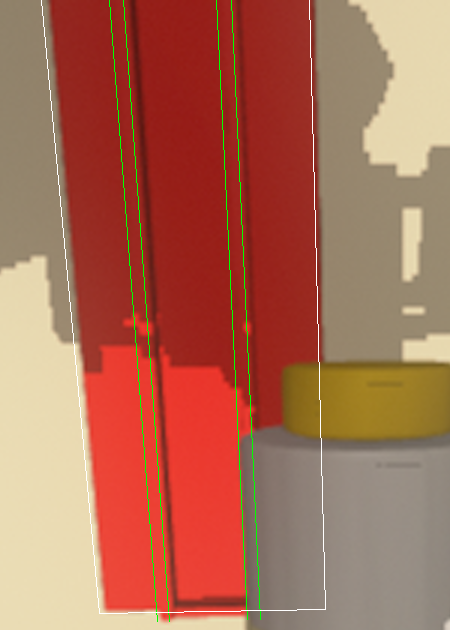

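```bash
python3 - <<'E'
from plan import *
V=tgtR(0,.005)
p,r=plan([.4625,.129,.08],V,6,grip=-1)
p,r=plan([.4625,.129,.03],V,5,grip=-1,p0=p,R0=r)
E
```

```text
max mm/row 22.7 deg/row 0.4
[[-1,0.03,-0.055,0.094,0.003,0.001,-0.0],[-1,0.029,-0.055,0.094,0.004,0.001,-0.001],[-1,0.029,-0.054,0.095,0.003,0.001,-0.0],[-1,0.03,-0.054,0.095,0.003,0.002,-0.001],[-1,0.029,-0.053,0.095,0.004,0.001,-0.0],[-1,0.028,-0.053,0.096,0.003,0.001,-0.001]]
max mm/row 10.0 deg/row 0.0
[[-1,0.0,0.0,0.05,-0.0,-0.0,0.0],[-1,0.0,0.0,0.05,-0.0,-0.0,0.0],[-1,0.0,0.0,0.05,-0.0,-0.0,0.0],[-1,0.0,0.0,0.05,-0.0,-0.0,0.0],[-1,0.0,0.0,0.05,-0.0,-0.0,0.0]]
```

>>> move_arm:
  commands:
    - [[-1,0.03,-0.055,0.094,0.003,0.001,0],[-1,0.03,-0.055,0.094,0.003,0.001,0],[-1,0.03,-0.054,0.095,0.003,0.001,0],[-1,0.03,-0.054,0.095,0.003,0.001,0],[-1,0.03,-0.053,0.095,0.003,0.001,0],[-1,0.03,-0.053,0.095,0.003,0.001,0],[-1,0,0,0,0,0,0]]

```text
time_s: 9.57
eef_pos: [0.4613, 0.1292, 0.0778]
tool_rot: [0.706, 0.708, 0.002, 0.003]
ft_force: [-0.4, 0.2, -0.7]
grip_width: 0.504
```

```bash
python3 w.py f wrist; python3 - <<'E'
from plan import *
from tr import *
tdraw(pickle.load(open("f_f_wrist.pkl","rb")),(.4622,.207,.004),"pics/tr2.png",(130,0,260,130))
V=tgtR(0,.005)
p,r=plan([.4625,.129,.026],V,5,grip=-1)
E
```

```text
9.575 [0.4613 0.1292 0.0778] [[-0.003, 1.0, 0.007], [1.0, 0.003, -0.002], [-0.002, 0.007, -1.0]] [-0.45  0.18 -0.66] [-0.032 -0.049 -0.021] 0.504 [ 0.3   0.39 -0.84  2.12  0.41  0.8  -0.79]
max mm/row 10.6 deg/row 0.2
[[-1,-0.0,-0.0,0.053,0.001,0.0,-0.0],[-1,-0.0,-0.001,0.053,0.001,0.001,-0.001],[-1,-0.0,0.0,0.052,0.001,-0.0,-0.0],[-1,-0.0,0.0,0.053,0.001,0.0,-0.0],[-1,-0.0,0.0,0.053,0.001,0.0,-0.001]]
```

View pics/tr2.png

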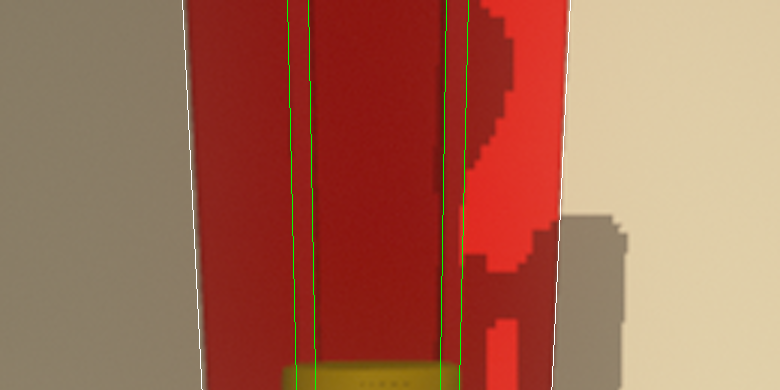

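>>> move_arm:
  commands:
    - [[-1,0,0.002,0.053,0.001,0,0],[-1,0,0,0.053,0.001,0,0],[-1,0,0,0.053,0.001,0,0],[-1,0,0,0.053,0.001,0,0],[-1,0,0,0.04,0.001,0,0],[-1,0,0,0,0,0,0]]

```text
time_s: 10.38
eef_pos: [0.4636, 0.129, 0.0284]
tool_rot: [0.707, 0.708, -0.001, 0.001]
ft_force: [-0.3, 0.3, -1.1]
grip_width: 0.503
```

>>> move_arm:
  commands:
    - [[-1,0,0,0.015,0,0,0],[-1,0,0,0.01,0,0,0]]

```text
time_s: 10.62
eef_pos: [0.4642, 0.1289, 0.0241]
tool_rot: [0.707, 0.707, 0.0, 0.001]
ft_force: [-1.2, -0.1, -1.4]
grip_width: 0.501
```

>>> move_arm:
  commands:
    - [[-1,0,0,0.007,0,0,0],[-1,0,0,0,0,0,0]]

```text
time_s: 10.88
eef_pos: [0.464, 0.1289, 0.0226]
tool_rot: [0.707, 0.707, -0.0, 0.001]
ft_force: [-0.1, -0.1, 0.8]
grip_width: 0.5
```

>>> move_arm:
  commands:
    - [[-1,0,0,0.007,0,0,0],[-1,0,0,0,0,0,0]]

```text
time_s: 11.12
eef_pos: [0.4642, 0.129, 0.0221]
tool_rot: [0.707, 0.707, -0.0, 0.002]
ft_force: [-8.1, -3.4, 26.7]
grip_width: 0.5
```

Contact at TCP z = 22 mm, which is the expected resting height. I relieve the load and open.

>>> move_arm:
  commands:
    - [[-1,0,0,-0.005,0,0,0],[0.6,0,0,0,0,0,0],[0.6,0,0,0,0,0,0],[0.6,0,0,0,0,0,0],[0.6,0,0,0,0,0,0]]

```text
time_s: 11.75
eef_pos: [0.464, 0.1289, 0.0221]
tool_rot: [0.707, 0.707, -0.0, 0.001]
ft_force: [0.2, -0.0, -1.1]
grip_width: 0.798
```

```bash
python3 - <<'E'
from plan import *
s=sensors.observe(); print(s["eef_pos"],s["ft_force"],s["qpos"].round(2))
p,r=plan([.464,.129,.12],R.from_quat(s["tool_rot"]),4,grip=.6)
# next: clip at y=.190 pregrasp
T=tgtR(np.radians(35),.005)
p,r=plan([.58,.189,.172],T,8,p0=p,R0=r)
E
```

```text
[0.46402638 0.12892918 0.02212952] [ 0.2110404  -0.04261282 -1.07267001] [ 0.23  0.48 -0.76  2.14  0.52  0.71 -0.88]
max mm/row 24.6 deg/row 0.0
[[0.6,-0.0,0.0,-0.122,0.0,0.0,0.0],[0.6,-0.0,0.0,-0.123,0.0,0.0,0.0],[0.6,-0.0,0.0,-0.122,0.0,0.0,0.0],[0.6,-0.001,0.001,-0.122,0.0,0.0,0.0]]
max mm/row 17.6 deg/row 4.4
[[1,0.037,0.073,-0.033,-0.049,0.0,-0.0],[1,0.038,0.074,-0.026,-0.048,0.0,-0.001],[1,0.037,0.077,-0.021,-0.049,0.001,0.0],[1,0.038,0.078,-0.016,-0.048,-0.0,-0.0],[1,0.037,0.079,-0.009,-0.049,0.0,-0.0],[1,0.037,0.08,-0.003,-0.048,0.0,-0.001],[1,0.037,0.079,0.003,-0.049,0.001,0.0],[1,0.038,0.079,0.009,-0.048,-0.0,-0.0]]
```

>>> move_arm:
  commands:
    - [[0.6,0,0,-0.06,0,0,0],[0.6,0,0,-0.122,0,0,0],[0.6,0,0,-0.122,0,0,0],[0.6,0,0,-0.122,0,0,0],[0.6,0,0,-0.06,0,0,0]]

```text
time_s: 12.38
eef_pos: [0.4644, 0.1293, 0.121]
tool_rot: [0.707, 0.707, 0.001, 0.002]
ft_force: [-0.2, -0.1, -0.1]
grip_width: 0.798
```

>>> move_arm:
  commands:
    - [[1,0.037,0.074,-0.033,-0.049,0,0],[1,0.037,0.074,-0.026,-0.049,0,0],[1,0.037,0.077,-0.021,-0.049,0,0],[1,0.037,0.078,-0.016,-0.049,0,0],[1,0.037,0.079,-0.009,-0.049,0,0],[1,0.037,0.08,-0.003,-0.048,0,0],[1,0.037,0.079,0.003,-0.048,0,0],[1,0.037,0.079,0.009,-0.048,0,0]]

```text
time_s: 13.38
eef_pos: [0.5803, 0.1888, 0.172]
tool_rot: [0.673, 0.674, 0.214, 0.214]
ft_force: [0.5, -0.1, 0.2]
grip_width: 0.998
```

```bash
python3 w.py g wrist top; python3 - <<'E'
from ov import *
from plan import *
draw(pickle.load(open("f_g_wrist.pkl","rb")),[(.642,.190,.085,.005)],"pics/ov3.png",(150,20,230,240),2.4)
T=tgtR(np.radians(35),.005)
p,r=plan([.614,.190,.126],T,5)
E
```

```text
13.375 [0.5803 0.1888 0.172 ] [[-0.001, 0.817, 0.577], [1.0, 0.002, -0.001], [-0.002, 0.577, -0.817]] [ 0.49 -0.07  0.24] [-0.047  0.412 -0.004] 0.998 [ 0.    0.19 -0.68  2.23  1.15  0.52 -1.6 ]
max mm/row 11.4 deg/row 0.1
[[1,0.001,0.002,0.057,0.0,0.0,-0.0],[1,0.0,0.002,0.057,0.001,0.001,-0.0],[1,0.001,0.002,0.057,-0.0,0.0,-0.0],[1,0.0,0.002,0.057,0.0,0.001,-0.0],[1,0.0,0.002,0.057,0.001,-0.0,-0.0]]
```

View pics/ov3.png

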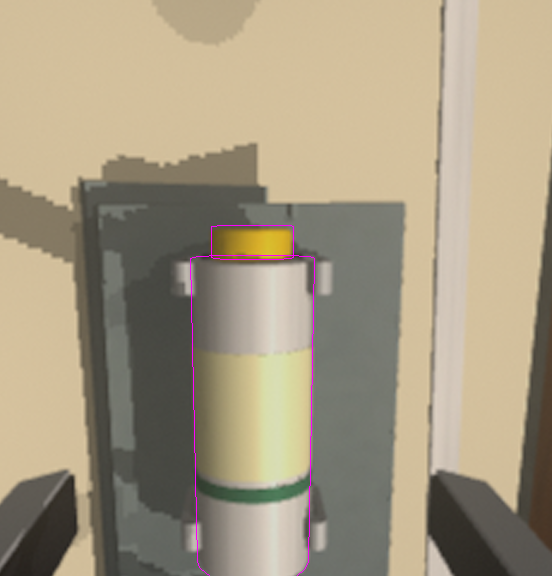

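View pics/g_top.png

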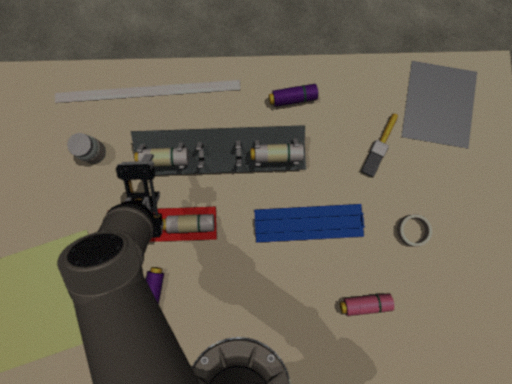

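Cartridge 1 lies in the red trough (top 188,224), and the overlay on the cream cartridge in the +y clip fits. Going in.

>>> move_arm:
  commands:
    - [[1,0.002,0.001,0.09,0,0,0],[1,0.002,0.001,0.09,0,0,0],[1,0.002,0.001,0.09,0,0,0],[1,0,0.001,0.09,0,0,0],[1,0,0.001,0.09,0,0,0],[1,0,0.001,0.09,0,0,0],[0.6,0,0,0.07,0,0,0],[0.3,0,0,0,0,0,0]]

```text
time_s: 14.48
eef_pos: [0.6508, 0.1886, 0.0714]
tool_rot: [0.674, 0.675, 0.211, 0.213]
ft_force: [0.8, -0.2, 0.2]
grip_width: 0.824
```

```bash
python3 - <<'E'
from plan import *
T=tgtR(np.radians(35),.005)
p,r=plan([.652,.190,.0715],T,1)
E
```

```text
max mm/row 1.8 deg/row 0.3
[[1,0.007,0.005,0.003,-0.001,0.003,-0.002]]
```

>>> move_arm:
  commands:
    - [[-1,0,0.004,0.002,0,0,0],[-1,0,0,0,0,0,0],[-1,0,0,0,0,0,0],[-1,0,0,0,0,0,0],[-1,0,0,0,0,0,0]]

```text
time_s: 15.1
eef_pos: [0.6511, 0.1896, 0.0722]
tool_rot: [0.674, 0.675, 0.212, 0.213]
ft_force: [-6.1, -1.1, -1.8]
grip_width: 0.501
```

>>> move_arm:
  commands:
    - [[-1,0,0,-0.03,0,0,0],[-1,0,0,-0.04,0,0,0],[-1,0,0,-0.04,0,0,0],[-1,0,0,-0.05,0,0,0],[-1,0,0,-0.06,0,0,0],[-1,0,0,-0.08,0,0,0],[-1,0,0,-0.08,0,0,0],[-1,0,0,-0.05,0,0,0]]

```text
time_s: 16.1
eef_pos: [0.6022, 0.1902, 0.1445]
tool_rot: [0.673, 0.675, 0.213, 0.214]
ft_force: [0.0, 0.1, -3.4]
grip_width: 0.504
```

>>> move_arm:
  commands:
    - [[-1,0,0,0,0,0,0],[-1,0,0,0,0,0,0]]

```text
time_s: 16.35
eef_pos: [0.6026, 0.1897, 0.1431]
tool_rot: [0.674, 0.675, 0.213, 0.214]
ft_force: [0.8, 0.1, -4.2]
grip_width: 0.5
```

```bash
python3 w.py i wrist wrist wrist; python3 - <<'E'
from cell import sensors,viewer
for i in range(4):
    viewer.grab_frame("wrist"); print(sensors.observe()["ft_force"].round(2))
E
```

```text
16.35 [0.6026 0.1897 0.1431] [[-0.001, 0.818, 0.575], [1.0, 0.002, -0.001], [-0.002, 0.575, -0.818]] [ 0.84  0.09 -4.17] [-0.015  0.965 -0.039] 0.5 [-0.03  0.28 -0.64  2.21  1.28  0.52 -1.71]
[-0.39 -0.16 -3.08]
[ 0.31 -0.14 -5.19]
[-0.25  0.12 -3.01]
[-0.18  0.62 -4.39]
```

View pics/i_wrist.png

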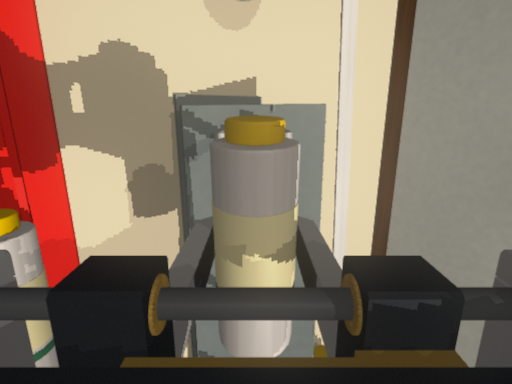

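The held cartridge averages about −4 N, so it is full and goes to blue.

```bash
python3 - <<'E'
from plan import *
V=tgtR(0,.03)
p,r=plan([.54,.12,.21],V,6,grip=-1)
p,r=plan([.452,-.134,.14],V,8,grip=-1,p0=p,R0=r)
E
```

```text
max mm/row 19.3 deg/row 5.9
[[-1,-0.058,-0.011,-0.076,0.065,0.001,-0.003],[-1,-0.058,-0.018,-0.074,0.065,0.001,-0.003],[-1,-0.058,-0.026,-0.072,0.065,0.001,-0.003],[-1,-0.057,-0.034,-0.07,0.065,0.002,-0.003],[-1,-0.057,-0.041,-0.065,0.065,0.001,-0.003],[-1,-0.057,-0.047,-0.061,0.065,0.001,-0.003]]
max mm/row 34.7 deg/row 0.0
[[-1,-0.157,-0.06,0.044,-0.0,-0.0,0.0],[-1,-0.157,-0.06,0.043,-0.0,-0.0,0.0],[-1,-0.157,-0.06,0.044,-0.0,-0.0,0.0],[-1,-0.157,-0.059,0.044,-0.0,-0.0,0.0],[-1,-0.157,-0.06,0.044,-0.0,-0.0,0.0],[-1,-0.157,-0.06,0.043,-0.0,-0.0,0.0],[-1,-0.157,-0.06,0.044,-0.0,-0.0,0.0],[-1,-0.157,-0.06,0.044,-0.0,-0.0,0.0]]
```

>>> move_arm:
  commands:
    - [[-1,-0.058,-0.011,-0.076,0.065,0.001,-0.003],[-1,-0.058,-0.018,-0.074,0.065,0.001,-0.003],[-1,-0.058,-0.026,-0.072,0.065,0.001,-0.003],[-1,-0.057,-0.034,-0.07,0.065,0.001,-0.003],[-1,-0.057,-0.041,-0.065,0.065,0.001,-0.003],[-1,-0.057,-0.047,-0.061,0.065,0.001,-0.003]]

```text
time_s: 17.45
eef_pos: [0.5428, 0.1221, 0.2031]
tool_rot: [0.699, 0.714, 0.012, 0.02]
ft_force: [0.5, -1.5, -5.1]
grip_width: 0.5
```

>>> move_arm:
  commands:
    - [[-1,-0.157,-0.06,0.044,0,0,0],[-1,-0.157,-0.06,0.044,0,0,0],[-1,-0.157,-0.06,0.044,0,0,0],[-1,-0.157,-0.06,0.044,0,0,0],[-1,-0.157,-0.06,0.044,0,0,0],[-1,-0.157,-0.06,0.044,0,0,0],[-1,-0.157,-0.06,0.044,0,0,0],[-1,-0.157,-0.06,0.044,0,0,0]]

```text
time_s: 18.45
eef_pos: [0.4556, -0.1324, 0.1301]
tool_rot: [0.699, 0.714, 0.013, 0.021]
ft_force: [0.4, -0.3, -3.2]
grip_width: 0.502
```

```bash
python3 w.py j wrist; python3 - <<'E'
from plan import *
from tr import *
f=pickle.load(open("f_j_wrist.pkl","rb"))
tdraw(f,(.4545,-.212,.03),"pics/tr3.png",(100,0,260,384),1.5)
E
```

```text
18.45 [ 0.4556 -0.1324  0.1301] [[-0.021, 0.999, 0.049], [1.0, 0.022, -0.011], [-0.012, 0.048, -0.999]] [ 0.38 -0.31 -3.23] [-0.022 -0.065  0.004] 0.502 [ 0.8   0.23 -0.73  2.12  0.22  0.81 -0.04]
```

View pics/tr3.png

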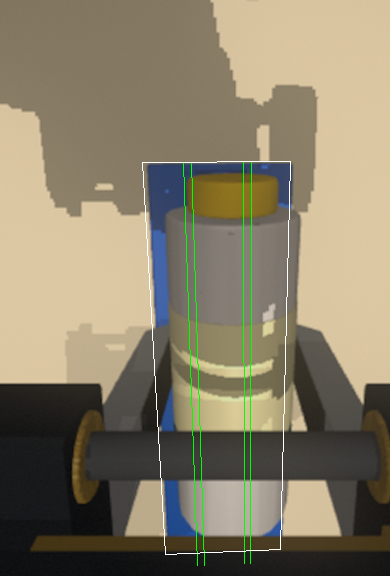

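```bash
python3 - <<'E'
from plan import *
V=tgtR(0,.03)
p,r=plan([.4535,-.134,.055],V,5,grip=-1)
E
```

```text
max mm/row 14.8 deg/row 0.6
[[-1,0.003,-0.003,0.074,0.006,0.002,-0.002],[-1,0.003,-0.003,0.073,0.006,0.001,-0.001],[-1,0.003,-0.001,0.074,0.005,0.002,-0.002],[-1,0.003,-0.001,0.074,0.006,0.001,-0.001],[-1,0.003,-0.001,0.073,0.006,0.002,-0.002]]
```

>>> move_arm:
  commands:
    - [[-1,-0.003,-0.003,0.074,0.006,0.002,-0.002],[-1,-0.003,-0.003,0.074,0.006,0.001,-0.001],[-1,-0.003,-0.001,0.074,0.006,0.002,-0.002],[-1,0,-0.001,0.074,0.006,0.001,-0.001],[-1,0,-0.001,0.074,0.006,0.002,-0.002],[-1,0,0,0,0,0,0]]

```text
time_s: 19.25
eef_pos: [0.4559, -0.133, 0.0551]
tool_rot: [0.695, 0.719, 0.0, -0.001]
ft_force: [0.4, -0.5, -3.6]
grip_width: 0.503
```

```bash
python3 w.py k wrist; python3 - <<'E'
from plan import *
from tr import *
f=pickle.load(open("f_k_wrist.pkl","rb"))
tdraw(f,(.456,-.212,.03),"pics/tr4.png",(130,60,260,150),3)
V=tgtR(0,.03)
p,r=plan([.4535,-.134,.026],V,4,grip=-1)
E
```

```text
19.25 [ 0.4559 -0.133   0.0551] [[-0.035, 0.999, -0.001], [0.999, 0.035, 0.002], [0.002, -0.001, -1.0]] [ 0.42 -0.49 -3.57] [-0.036 -0.088 -0.012] 0.503 [ 0.72  0.38 -0.67  2.14  0.35  0.73 -0.15]
max mm/row 7.6 deg/row 0.1
[[-1,-0.001,-0.003,0.037,0.0,-0.0,0.001],[-1,-0.001,-0.004,0.037,0.0,-0.001,0.0],[-1,-0.001,-0.003,0.038,0.0,0.0,0.001],[-1,-0.001,-0.004,0.037,0.0,-0.0,0.001]]
```

View pics/tr4.png

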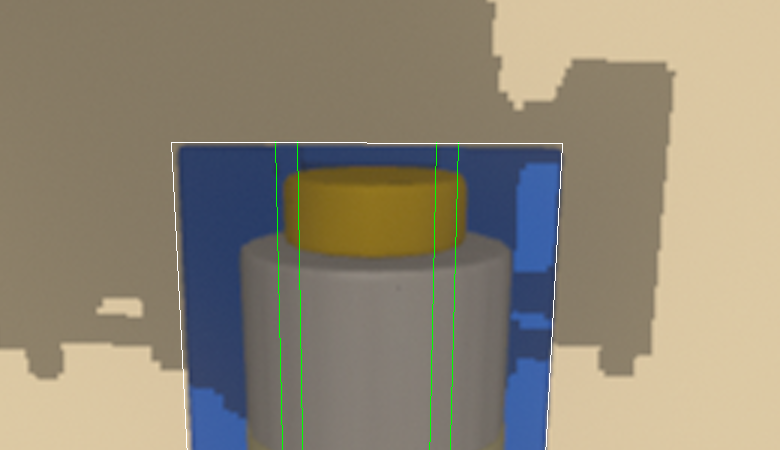

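>>> move_arm:
  commands:
    - [[-1,-0.001,-0.003,0.037,0,0,0],[-1,-0.001,-0.003,0.037,0,0,0],[-1,-0.001,-0.003,0.037,0,0,0],[-1,-0.001,-0.003,0.032,0,0,0],[-1,0,0,0.01,0,0,0],[-1,0,0,0,0,0,0]]

```text
time_s: 20.05
eef_pos: [0.4539, -0.1342, 0.0256]
tool_rot: [0.695, 0.719, 0.001, -0.0]
ft_force: [-2.8, 1.7, 1.7]
grip_width: 0.503
```

>>> move_arm:
  commands:
    - [[-1,0,0,0.007,0,0,0],[-1,0,0,0,0,0,0]]

```text
time_s: 20.3
eef_pos: [0.4541, -0.1342, 0.0244]
tool_rot: [0.695, 0.719, 0.001, -0.0]
ft_force: [-2.9, 2.9, 1.9]
grip_width: 0.499
```

>>> move_arm:
  commands:
    - [[-1,0,-0.003,0.005,0,0,0],[-1,0,0,0,0,0,0]]

```text
time_s: 20.55
eef_pos: [0.4539, -0.1343, 0.0234]
tool_rot: [0.695, 0.719, 0.001, 0.0]
ft_force: [0.7, 5.5, 3.4]
grip_width: 0.501
```

>>> move_arm:
  commands:
    - [[-1,0,0,0.005,0,0,0],[-1,0,0,0,0,0,0]]

```text
time_s: 20.8
eef_pos: [0.454, -0.1343, 0.0228]
tool_rot: [0.695, 0.719, 0.001, 0.0]
ft_force: [-3.8, 6.0, 14.7]
grip_width: 0.502
```

```bash
python3 w.py l wrist top scene; python3 - <<'E'
import cv2
a=cv2.imread("pics/l_scene.png")[150:270,140:360]; cv2.imwrite("pics/l_s.png",cv2.resize(a,None,fx=3.5,fy=3.5,interpolation=2))
E
```

```text
20.8 [ 0.454  -0.1343  0.0228] [[-0.034, 0.999, 0.002], [0.999, 0.034, 0.001], [0.001, 0.002, -1.0]] [-3.78  5.96 14.71] [ 0.919  0.614 -0.099] 0.502 [ 0.69  0.43 -0.63  2.17  0.42  0.66 -0.2 ]
```

View pics/l_s.png

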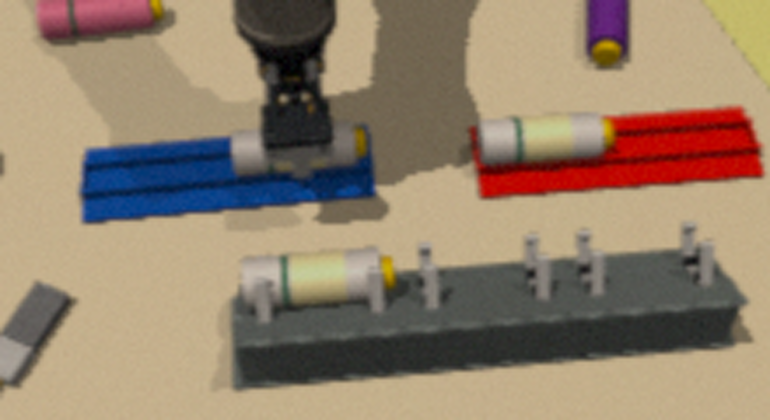

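View pics/l_wrist.png

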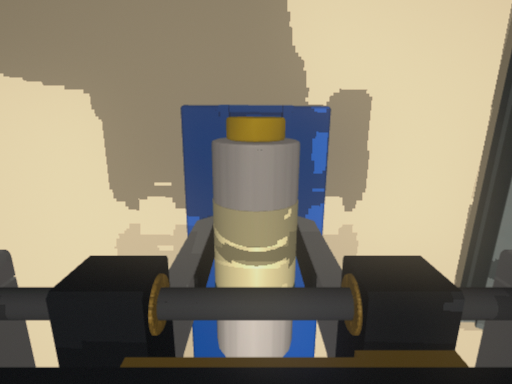

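The cartridge sits along the blue trough between the rails (scene about col 225, row 192) at the resting height. Releasing.

>>> move_arm:
  commands:
    - [[0,0,0,0,0,0,0],[0.2,0,0,0,0,0,0],[0.6,0,0,0,0,0,0],[0.6,0,0,0,0,0,0],[0.6,0,0,0,0,0,0]]

```text
time_s: 21.58
eef_pos: [0.4534, -0.1345, 0.0222]
tool_rot: [0.695, 0.719, 0.001, -0.0]
ft_force: [-0.4, 0.7, 0.7]
grip_width: 0.798
```

```bash
python3 - <<'E'
from plan import *
s=sensors.observe(); print(s["eef_pos"],s["ft_force"],s["qpos"].round(2))
p,r=plan([.454,-.134,.12],R.from_quat(s["tool_rot"]),5,grip=.6)
T=tgtR(np.radians(35),.005)
p,r=plan([.575,-.119,.18],T,8,p0=p,R0=r)
E
```

```text
[ 0.45341636 -0.13448869  0.02220047] [-0.44831243  0.74458833  0.69747951] [ 0.69  0.44 -0.63  2.17  0.42  0.66 -0.2 ]
max mm/row 19.6 deg/row 0.0
[[0.6,0.001,0.001,-0.098,-0.0,0.0,-0.0],[0.6,0.0,0.0,-0.098,0.0,0.0,0.0],[0.6,0.001,0.001,-0.097,0.0,0.0,0.0],[0.6,0.0,0.001,-0.098,0.0,0.0,0.0],[0.6,0.001,0.0,-0.098,0.0,0.0,0.0]]
max mm/row 17.1 deg/row 4.4
[[1,0.007,0.076,-0.037,-0.049,-0.001,0.002],[1,0.007,0.079,-0.032,-0.048,-0.001,0.002],[1,0.007,0.08,-0.025,-0.049,-0.0,0.003],[1,0.008,0.083,-0.02,-0.048,-0.001,0.002],[1,0.008,0.083,-0.013,-0.049,-0.001,0.002],[1,0.008,0.085,-0.006,-0.048,-0.001,0.002],[1,0.008,0.084,-0.0,-0.049,-0.001,0.002],[1,0.009,0.085,0.006,-0.048,-0.0,0.003]]
```

>>> move_arm:
  commands:
    - [[0.6,0,0,-0.05,0,0,0],[0.6,0,0,-0.098,0,0,0],[0.6,0,0,-0.098,0,0,0],[0.6,0,0,-0.098,0,0,0],[0.6,0,0,-0.098,0,0,0],[0.6,0,0,-0.05,0,0,0]]

```text
time_s: 22.32
eef_pos: [0.4537, -0.1346, 0.122]
tool_rot: [0.695, 0.719, 0.001, 0.001]
ft_force: [0.2, -0.6, 0.9]
grip_width: 0.797
```

>>> move_arm:
  commands:
    - [[1,0.008,0.076,-0.037,-0.049,-0.001,0.002],[1,0.008,0.079,-0.032,-0.048,-0.001,0.002],[1,0.008,0.08,-0.025,-0.049,-0.001,0.002],[1,0.008,0.083,-0.02,-0.048,-0.001,0.002],[1,0.008,0.083,-0.013,-0.049,-0.001,0.002],[1,0.008,0.085,-0.006,-0.048,-0.001,0.002],[1,0.008,0.085,0,-0.049,-0.001,0.002],[1,0.008,0.085,0.006,-0.048,0,0.002]]

```text
time_s: 23.32
eef_pos: [0.5749, -0.1188, 0.1812]
tool_rot: [0.671, 0.677, 0.213, 0.213]
ft_force: [-0.0, -0.9, 0.1]
grip_width: 1.001
```

```bash
python3 w.py m wrist top; python3 - <<'E'
from ov import *
from plan import *
draw(pickle.load(open("f_m_wrist.pkl","rb")),[(.642,-.119,.085,.005)],"pics/ov4.png",(150,20,230,240),2.4)
T=tgtR(np.radians(35),.005)
p,r=plan([.652,-.119,.0715],T,7)
E
```

```text
23.325 [ 0.5749 -0.1188  0.1812] [[-0.007, 0.818, 0.575], [1.0, 0.007, 0.002], [-0.002, 0.575, -0.818]] [-0.02 -0.94  0.05] [-0.046  0.445  0.026] 1.001 [ 0.95  0.14 -0.83  2.27  0.06  0.17  0.1 ]
max mm/row 19.2 deg/row 0.1
[[1,-0.0,0.001,0.096,0.0,0.0,0.0],[1,-0.001,0.001,0.095,0.0,0.0,0.001],[1,-0.0,0.0,0.096,0.0,0.0,-0.0],[1,-0.001,0.001,0.096,0.0,0.0,0.0],[1,0.0,0.001,0.095,0.0,0.0,0.0],[1,-0.0,0.001,0.096,0.0,0.0,0.001],[1,-0.001,0.001,0.096,0.0,0.0,-0.0]]
```

View pics/ov4.png

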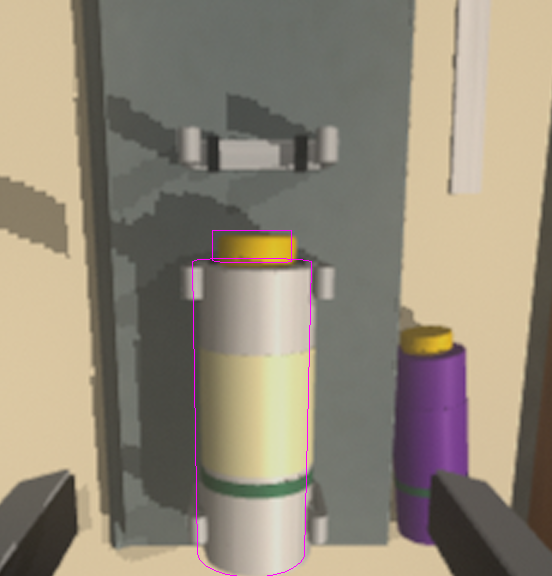

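View pics/m_top.png

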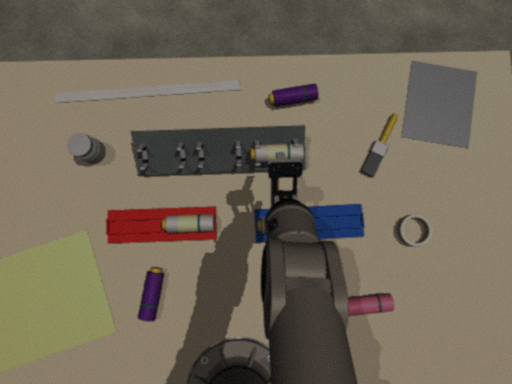

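>>> move_arm:
  commands:
    - [[1,-0.005,0.005,0.08,0,0,0],[1,-0.003,0.005,0.08,0,0,0]]

```text
time_s: 23.68
eef_pos: [0.5899, -0.1214, 0.1601]
tool_rot: [0.672, 0.677, 0.21, 0.212]
ft_force: [0.1, -0.9, -0.9]
grip_width: 1.0
```

```bash
python3 - <<'E'
from plan import *
s=sensors.observe(); print(s["eef_pos"],s["ft_force"],s["qpos"].round(3),s["qd"].round(2),R.from_quat(s["tool_rot"]).as_matrix().round(3).tolist())
T=tgtR(np.radians(35),.005)
p,r=plan([.6534,-.121,.0725],T,6)
E
```

```text
[ 0.58988734 -0.12143617  0.16008107] [ 0.06614683 -0.92146475 -0.89404996] [ 0.974  0.226 -0.895  2.255  0.6    0.166 -0.411] [-0.02  0.36 -0.12 -0.06  2.1  -0.01 -2.01] [[-0.006, 0.822, 0.57], [1.0, 0.008, -0.001], [-0.005, 0.569, -0.822]]
max mm/row 18.2 deg/row 0.2
[[1,0.0,0.002,0.09,-0.001,0.0,0.0],[1,0.001,0.002,0.09,-0.0,0.001,0.001],[1,0.0,0.002,0.09,-0.001,0.0,0.0],[1,0.0,0.001,0.091,-0.0,0.0,0.0],[1,0.001,0.002,0.09,-0.001,0.001,0.001],[1,-0.0,0.001,0.09,-0.0,0.0,0.0]]
```

>>> move_arm:
  commands:
    - [[1,0,0,0.03,0,0,0],[1,0,0,0.03,0,0,0],[1,0,0,0.03,0,0,0]]

```text
time_s: 24.05
eef_pos: [0.6001, -0.1215, 0.1451]
tool_rot: [0.673, 0.677, 0.21, 0.212]
ft_force: [-0.2, -0.0, -0.8]
grip_width: 1.001
```

```bash
python3 - <<'E'
from plan import *
s=sensors.observe(); print(s["eef_pos"],s["ft_force"],s["qpos"].round(3),s["qd"].round(2),R.from_quat(s["tool_rot"]).as_matrix().round(3).tolist())
T=tgtR(np.radians(35),.005)
p,r=plan([.6534,-.121,.0725],T,6)
E
```

```text
[ 0.60005868 -0.12154263  0.14505267] [-0.16623312 -0.03573591 -0.83361182] [ 0.944  0.277 -0.885  2.249  0.9    0.168 -0.7  ] [-0.12  0.12  0.08 -0.02  0.71  0.   -0.68] [[-0.006, 0.822, 0.569], [1.0, 0.007, -0.001], [-0.005, 0.569, -0.822]]
max mm/row 15.0 deg/row 0.2
[[1,0.0,0.002,0.075,-0.001,0.0,0.0],[1,0.001,0.002,0.075,-0.0,0.001,0.001],[1,0.0,0.002,0.075,-0.001,0.0,0.0],[1,0.001,0.002,0.075,-0.0,0.0,0.0],[1,0.0,0.002,0.075,-0.001,0.001,0.001],[1,0.0,0.002,0.075,-0.0,0.0,0.0]]
```

Tracking is fine and j6 holds off its limit, so I continue.

>>> move_arm:
  commands:
    - [[1,0,0.002,0.06,0,0,0],[1,0,0.002,0.06,0,0,0],[1,0,0.002,0.06,0,0,0],[1,0,0.002,0.06,0,0,0],[1,0,0.002,0.06,0,0,0],[1,0,0.002,0.06,0,0,0],[1,0,0,0,0,0,0]]

```text
time_s: 24.92
eef_pos: [0.6434, -0.1211, 0.0871]
tool_rot: [0.672, 0.677, 0.21, 0.212]
ft_force: [1.0, 0.3, -0.2]
grip_width: 0.996
```

```bash
python3 w.py n wrist; python3 - <<'E'
from plan import *
T=tgtR(np.radians(35),.005)
p,r=plan([.6534,-.121,.0725],T,2)
E
```

```text
24.925 [ 0.6434 -0.1211  0.0871] [[-0.006, 0.822, 0.57], [1.0, 0.007, 0.0], [-0.004, 0.57, -0.822]] [ 0.98  0.25 -0.22] [ 0.025  0.472 -0.032] 0.996 [ 0.77  0.44 -0.75  2.21  1.64  0.2  -1.41]
max mm/row 9.2 deg/row 0.2
[[1,-0.0,-0.0,0.045,-0.001,0.001,0.001],[1,-0.0,-0.001,0.046,-0.002,0.001,0.001]]
```

View pics/n_wrist.png

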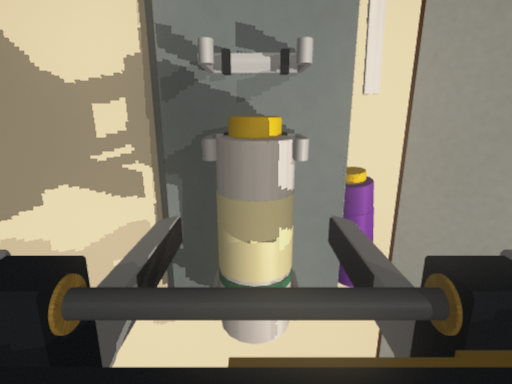

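>>> move_arm:
  commands:
    - [[1,0,0,0.045,0,0,0],[0.5,0,0,0.045,0,0,0],[-1,0,0,0,0,0,0],[-1,0,0,0,0,0,0],[-1,0,0,0,0,0,0],[-1,0,0,0,0,0,0],[-1,0,0,0,0,0,0],[-1,0,0,0,0,0,0]]

```text
time_s: 25.98
eef_pos: [0.6535, -0.1206, 0.073]
tool_rot: [0.672, 0.677, 0.211, 0.212]
ft_force: [-1.9, -1.1, 3.4]
grip_width: 0.502
```

>>> move_arm:
  commands:
    - [[-1,0,0,0,0,0,0],[-1,0,0,0,0,0,0]]

```text
time_s: 26.22
eef_pos: [0.6535, -0.1206, 0.0729]
tool_rot: [0.672, 0.677, 0.211, 0.212]
ft_force: [-1.8, -0.7, 3.9]
grip_width: 0.504
```

>>> move_arm:
  commands:
    - [[-1,0,0,-0.03,0,0,0],[-1,0,0,-0.04,0,0,0],[-1,0,0,-0.04,0,0,0],[-1,0,0,-0.05,0,0,0],[-1,0,0,-0.05,0,0,0],[-1,0,0,-0.05,0,0,0],[-1,0,0,-0.05,0,0,0],[-1,0,0,-0.05,0,0,0]]

```text
time_s: 27.22
eef_pos: [0.6119, -0.1204, 0.1322]
tool_rot: [0.672, 0.678, 0.211, 0.212]
ft_force: [-0.8, -0.3, -1.0]
grip_width: 0.5
```

>>> move_arm:
  commands:
    - [[-1,0,0,0,0,0,0],[-1,0,0,0,0,0,0]]

```text
time_s: 27.48
eef_pos: [0.6123, -0.1208, 0.1318]
tool_rot: [0.672, 0.677, 0.211, 0.212]
ft_force: [-0.2, 0.1, -0.6]
grip_width: 0.504
```

```bash
python3 w.py o wrist; python3 - <<'E'
from cell import sensors,viewer
from plan import *
for i in range(5):
    viewer.grab_frame("wrist"); print(sensors.observe()["ft_force"].round(2))
E
```

```text
27.475 [ 0.6123 -0.1208  0.1318] [[-0.007, 0.821, 0.57], [1.0, 0.007, 0.001], [-0.003, 0.57, -0.821]] [-0.16  0.13 -0.6 ] [ 0.037  0.567 -0.019] 0.504 [ 0.95  0.34 -0.91  2.24  1.17  0.2  -0.95]
[ 0.37 -0.12 -1.23]
[ 0.13 -0.26 -0.95]
[-0.    0.11 -1.24]
[-0.07  0.31 -1.23]
[ 0.09 -0.31 -0.89]
```

View pics/o_wrist.png

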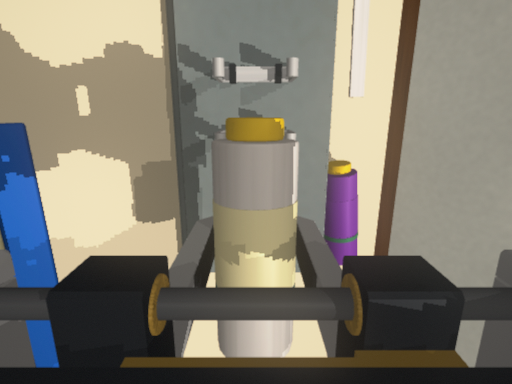

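It weighs about 1 N, so it is empty and goes to the free +y half of the red tray.

```bash
python3 - <<'E'
from plan import *
V=tgtR(0,.004)
p,r=plan([.54,-.06,.21],V,7,grip=-1)
E
```

```text
max mm/row 17.6 deg/row 5.0
[[-1,0.043,-0.01,-0.075,0.055,0.0,0.0],[-1,0.044,-0.017,-0.074,0.055,0.0,0.001],[-1,0.043,-0.023,-0.073,0.056,0.001,0.0],[-1,0.043,-0.03,-0.07,0.055,-0.0,0.0],[-1,0.044,-0.035,-0.067,0.055,-0.0,0.001],[-1,0.043,-0.041,-0.064,0.055,0.0,0.0],[-1,0.044,-0.047,-0.06,0.055,0.0,0.001]]
```

>>> move_arm:
  commands:
    - [[-1,0.043,-0.01,-0.075,0.055,0,0],[-1,0.043,-0.017,-0.074,0.055,0,0],[-1,0.043,-0.023,-0.073,0.055,0,0],[-1,0.043,-0.03,-0.07,0.055,0,0],[-1,0.043,-0.035,-0.067,0.055,0,0],[-1,0.043,-0.041,-0.064,0.055,0,0],[-1,0.043,-0.047,-0.06,0.055,0,0]]

```text
time_s: 28.65
eef_pos: [0.542, -0.0645, 0.2064]
tool_rot: [0.706, 0.708, 0.005, 0.011]
ft_force: [-0.0, -0.1, -1.1]
grip_width: 0.501
```

```bash
python3 - <<'E'
from plan import *
s=sensors.observe(); print(s["eef_pos"],s["qpos"].round(2))
V=tgtR(0,.004)
p,r=plan([.49,.285,.2],V,9,grip=-1)
p,r=plan([.4625,.285,.085],V,6,grip=-1,p0=p,R0=r)
E
```

```text
[ 0.54199861 -0.06446422  0.20641438] [ 0.93  0.41 -1.16  1.86  0.44  1.12 -0.39]
max mm/row 39.4 deg/row 0.2
[[-1,0.194,-0.029,0.001,0.002,0.001,-0.0],[-1,0.194,-0.028,0.002,0.001,0.0,-0.0],[-1,0.195,-0.029,0.001,0.002,0.001,-0.0],[-1,0.194,-0.028,0.002,0.001,0.001,-0.001],[-1,0.194,-0.029,0.002,0.002,0.0,0.0],[-1,0.194,-0.028,0.003,0.001,0.001,0.0],[-1,0.195,-0.028,0.002,0.002,0.001,-0.0],[-1,0.194,-0.029,0.004,0.002,0.0,-0.0]]
[[-1,0.194,-0.028,0.003,0.001,0.001,-0.0]]
max mm/row 19.7 deg/row 0.0
[[-1,0.0,-0.023,0.096,0.0,0.0,-0.0],[-1,0.0,-0.023,0.096,0.0,0.0,-0.0],[-1,0.0,-0.023,0.095,0.0,0.0,-0.0],[-1,0.0,-0.023,0.096,0.0,0.0,-0.0],[-1,0.0,-0.023,0.096,0.0,0.0,-0.0],[-1,0.001,-0.022,0.096,0.0,0.0,-0.0]]
```

>>> move_arm:
  commands:
    - [[-1,0.194,-0.029,0.001,0.002,0.001,0],[-1,0.194,-0.029,0.002,0.002,0,0],[-1,0.194,-0.029,0.002,0.002,0.001,0],[-1,0.194,-0.029,0.002,0.002,0,0]]

```text
time_s: 29.15
eef_pos: [0.5187, 0.0916, 0.2028]
tool_rot: [0.707, 0.708, 0.002, 0.007]
ft_force: [1.1, 0.4, -1.0]
grip_width: 0.503
```

```bash
python3 - <<'E'
from plan import *
s=sensors.observe(); print(s["eef_pos"],s["qpos"].round(2),s["ft_force"].round(1))
V=tgtR(0,.004)
p,r=plan([.48,.285,.18],V,6,grip=-1)
E
```

```text
[0.51868154 0.09161579 0.20278773] [ 0.65  0.39 -1.16  1.9   0.41  1.11 -0.67] [ 1.1  0.4 -1. ]
max mm/row 33.2 deg/row 0.2
[[-1,0.161,-0.032,0.018,0.001,0.001,-0.0],[-1,0.162,-0.032,0.018,0.002,0.0,-0.001],[-1,0.161,-0.032,0.018,0.001,0.001,0.0],[-1,0.161,-0.032,0.018,0.001,0.001,-0.0],[-1,0.162,-0.032,0.018,0.002,0.0,-0.0],[-1,0.161,-0.032,0.019,0.001,0.001,-0.001]]
```

>>> move_arm:
  commands:
    - [[-1,0.161,-0.032,0.018,0.001,0.001,0],[-1,0.161,-0.032,0.018,0.001,0,0],[-1,0.161,-0.032,0.018,0.001,0.001,0],[-1,0.161,-0.032,0.018,0.001,0,0],[-1,0.161,-0.032,0.018,0.001,0,0],[-1,0.161,-0.032,0.018,0.001,0.001,0]]

```text
time_s: 29.9
eef_pos: [0.4801, 0.2846, 0.1799]
tool_rot: [0.707, 0.708, 0.001, 0.001]
ft_force: [-0.0, -0.2, -0.6]
grip_width: 0.501
```

```bash
python3 - <<'E'
from plan import *
s=sensors.observe(); print(s["eef_pos"],s["qpos"].round(2),s["ft_force"].round(1))
V=tgtR(0,.004)
p,r=plan([.4625,.285,.075],V,6,grip=-1)
E
```

```text
[0.48013767 0.28459912 0.17994344] [ 0.22  0.48 -1.12  1.85  0.48  1.12 -1.07] [-0.  -0.2 -0.6]
max mm/row 17.9 deg/row 0.1
[[-1,0.0,-0.015,0.087,0.0,0.0,-0.0],[-1,0.001,-0.015,0.088,0.001,0.0,-0.001],[-1,0.0,-0.015,0.087,-0.0,0.0,0.0],[-1,0.001,-0.014,0.088,0.0,0.001,-0.0],[-1,0.0,-0.015,0.087,0.0,-0.0,-0.0],[-1,0.001,-0.015,0.088,0.001,-0.0,-0.001]]
```

>>> move_arm:
  commands:
    - [[-1,0,-0.015,0.088,0,0,0],[-1,0,-0.015,0.088,0,0,0],[-1,0,-0.015,0.088,0,0,0],[-1,0,-0.015,0.088,0,0,0],[-1,0,-0.015,0.088,0,0,0],[-1,0,-0.015,0.088,0,0,0],[-1,0,0,0,0,0,0]]

```text
time_s: 30.78
eef_pos: [0.4618, 0.283, 0.0733]
tool_rot: [0.706, 0.708, -0.0, 0.001]
ft_force: [0.4, 0.1, -0.4]
grip_width: 0.504
```

```bash
python3 w.py p wrist top; python3 - <<'E'
from tr import *
from plan import *
tdraw(pickle.load(open("f_p_wrist.pkl","rb")),(.4622,.207,.004),"pics/tr5.png",(100,0,300,384),1.5)
V=tgtR(0,.004)
p,r=plan([.462,.285,.026],V,5,grip=-1)
E
```

```text
30.775 [0.4618 0.283  0.0733] [[-0.002, 1.0, 0.001], [1.0, 0.002, -0.002], [-0.002, 0.001, -1.0]] [ 0.35  0.07 -0.4 ] [ 0.01  -0.102 -0.028] 0.504 [ 0.13  0.58 -1.02  1.98  0.62  0.94 -1.21]
max mm/row 9.8 deg/row 0.1
[[-1,0.001,-0.001,0.049,0.0,0.0,-0.0],[-1,0.002,-0.001,0.048,0.001,0.0,-0.001],[-1,0.001,-0.0,0.049,0.0,0.0,0.0],[-1,0.001,-0.001,0.049,0.0,0.001,-0.0],[-1,0.002,-0.001,0.049,0.001,-0.0,-0.0]]
```

View pics/tr5.png

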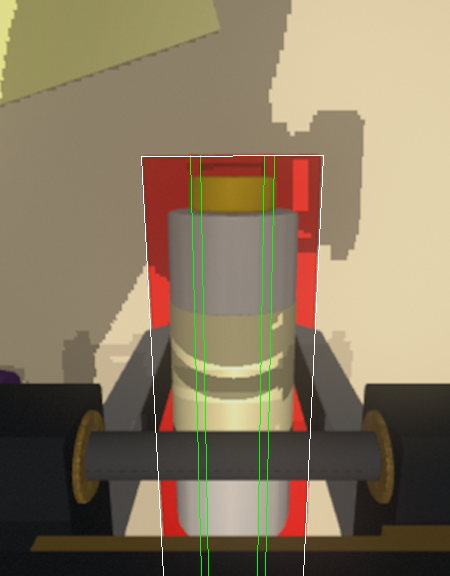

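View pics/p_top.png

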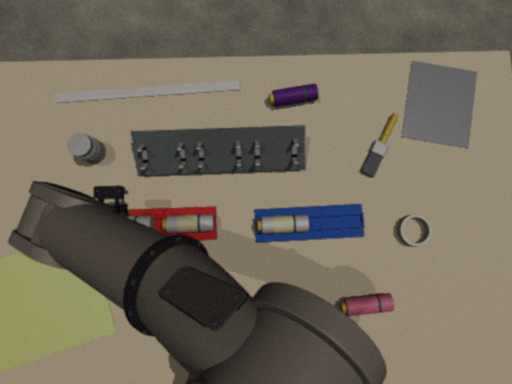

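The held cartridge is centred over the red trough, with a small gap to the first. I shift 4 mm further in +y while lowering.

>>> move_arm:
  commands:
    - [[-1,0.006,0,0.049,0,0,0],[-1,0.006,0,0.049,0,0,0],[-1,0.006,0,0.049,0,0,0],[-1,0.004,0,0.049,0,0,0],[-1,0,0,0.04,0,0,0],[-1,0,0,0,0,0,0]]

```text
time_s: 31.62
eef_pos: [0.4624, 0.2876, 0.0267]
tool_rot: [0.706, 0.708, 0.0, 0.001]
ft_force: [-0.4, -0.1, -0.9]
grip_width: 0.5
```

>>> move_arm:
  commands:
    - [[-1,0,0,0.01,0,0,0],[-1,0,0,0,0,0,0]]

```text
time_s: 31.88
eef_pos: [0.4628, 0.2879, 0.0256]
tool_rot: [0.706, 0.708, 0.001, 0.001]
ft_force: [-0.9, 0.3, 0.3]
grip_width: 0.498
```

>>> move_arm:
  commands:
    - [[-1,0,0,0.007,0,0,0],[-1,0,0,0,0,0,0]]

```text
time_s: 32.12
eef_pos: [0.4627, 0.2878, 0.0244]
tool_rot: [0.706, 0.708, 0.001, 0.002]
ft_force: [-2.6, -1.0, 7.0]
grip_width: 0.505
```

>>> move_arm:
  commands:
    - [[-1,0,0,0.004,0,0,0],[-1,0,0,0,0,0,0]]

```text
time_s: 32.38
eef_pos: [0.4628, 0.2878, 0.0241]
tool_rot: [0.706, 0.708, 0.001, 0.002]
ft_force: [-6.0, -5.9, 20.9]
grip_width: 0.503
```

Firmly seated, as z stopped at 24 mm. Relieving and opening.

>>> move_arm:
  commands:
    - [[-1,0,0,-0.003,0,0,0],[0.2,0,0,0,0,0,0],[0.6,0,0,0,0,0,0],[0.6,0,0,0,0,0,0],[0.6,0,0,0,0,0,0],[0.6,0,0,0,0,0,0]]

```text
time_s: 33.12
eef_pos: [0.4627, 0.2877, 0.0237]
tool_rot: [0.706, 0.708, 0.001, 0.001]
ft_force: [0.4, 0.4, 0.7]
grip_width: 0.797
```

>>> move_arm:
  commands:
    - [[0.6,0,0,-0.05,0,0,0],[0.6,0,0,-0.1,0,0,0],[0.6,0,0,-0.15,0,0,0],[0.6,0,0,-0.2,0,0,0],[0.6,0,0,-0.2,0,0,0],[0.6,0,0,-0.2,0,0,0],[0.6,0,0,0,0,0,0]]

```text
time_s: 34.0
eef_pos: [0.4631, 0.2891, 0.2077]
tool_rot: [0.706, 0.708, 0.003, 0.002]
ft_force: [-0.6, 0.8, 0.2]
grip_width: 0.801
```

```bash
python3 w.py q wrist top scene; python3 - <<'E'
import cv2
a=cv2.imread("pics/q_scene.png")[120:300,100:420]; cv2.imwrite("pics/q_s.png",cv2.resize(a,None,fx=2.5,fy=2.5,interpolation=2))
E
```

```text
34.0 [0.4631 0.2891 0.2077] [[-0.002, 1.0, 0.007], [1.0, 0.002, 0.001], [0.001, 0.007, -1.0]] [-0.57  0.81  0.24] [-0.036 -0.099  0.011] 0.801 [ 0.24  0.42 -1.15  1.85  0.43  1.14 -1.06]
```

View pics/q_s.png

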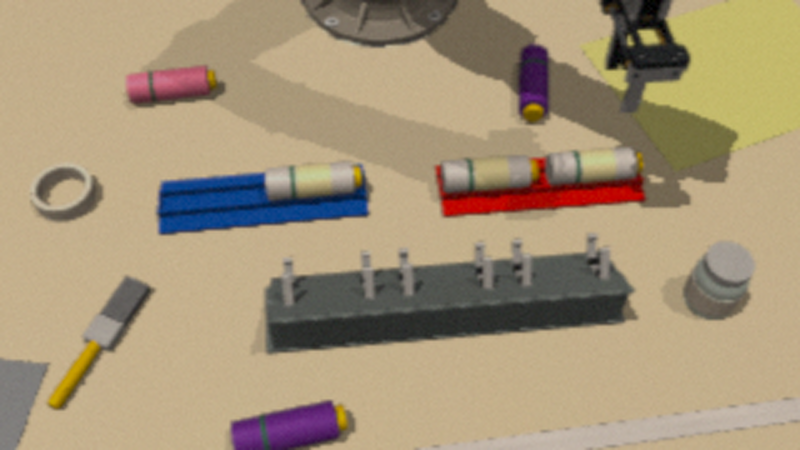

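View pics/q_wrist.png

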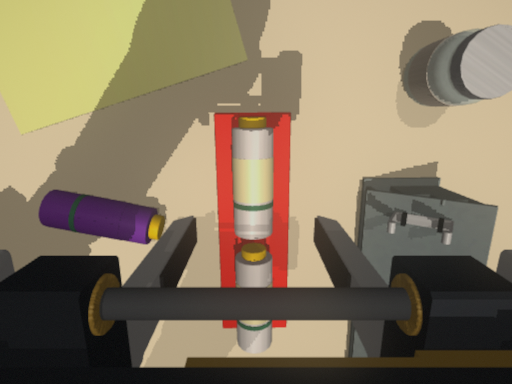

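View pics/q_top.png

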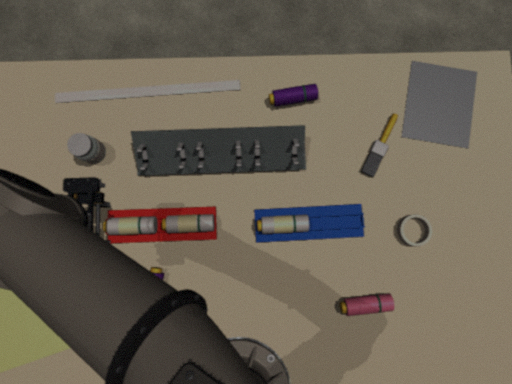

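```bash
python3 - <<'E'
from ov import *
cs=[(.4625,.129,.038,.004),(.462,.2878,.038,.004),(.4535,-.1343,.038,.03)]
for n,c,s in(("top",(95,195,225,60),3.5),("scene",(155,170,215,60),3.7),("wrist",(180,100,130,260),2.2)):
    draw(pickle.load(open(f"f_q_{n}.pkl","rb")),cs,f"pics/fin_{n}.png",c,s)
import cv2
a=cv2.imread("pics/fin_top.png");b=cv2.imread("pics/fin_scene.png");w=max(a.shape[1],b.shape[1])
pad=lambda i:cv2.copyMakeBorder(i,0,0,0,w-i.shape[1],0)
cv2.imwrite("pics/fin.png",np.vstack([pad(a),pad(b)]))
E
```

```text
(no output)
```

View pics/fin.png

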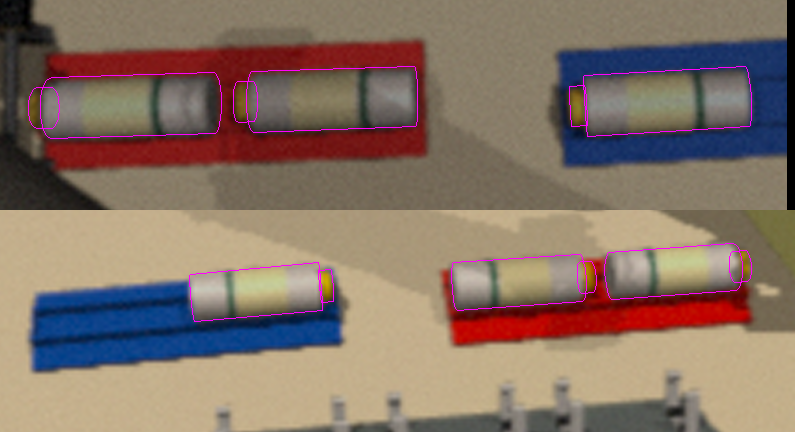

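View pics/fin_wrist.png

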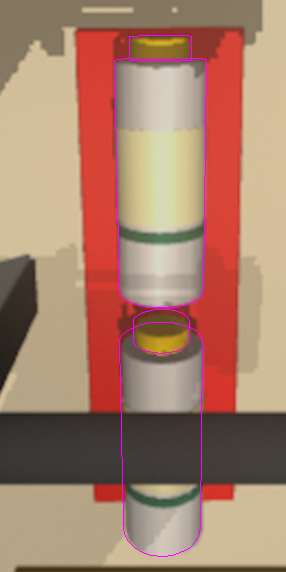

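The cylinder overlays drawn on both trays at 38 mm height match all three cartridges in all views. Glue pot, brush and tape are where they started. Handing in.

```bash
python3 - <<'E'
from cell import ctrl,sensors,find_in
for l in("glue_pot","brush","tape_roll"): print(l,[round(float(x)) for x in find_in("top",l)[0]["rect"]])
print(sensors.observe()["ft_force"].round(2)); print(ctrl.close_job())
E
```

```text
glue_pot [85, 147, 37, 33]
brush [377, 144, 37, 61]
tape_roll [414, 231, 35, 32]
[-0.83 -0.11  0.21]
the job is handed in; nothing more can be done
None
```

All three cartridges are out of the clips, weighed and laid in the trays, and I handed the job in at about 34 s; the hand-in gives no verdict.

| Clip | Weight felt | Cartridge | Tray, offset of middle from tray centre |
|---|---|---|---|
| Middle | about 0.7 N | empty | red, about −78 mm |
| +y end | about 4 N | full | blue, about +78 mm |
| −y end | about 1 N | empty | red, about +81 mm |

**Last checks:** Cylinder outlines drawn with the axis 38 mm above the table matched all three cartridges to within a few mm in the images: top and scene for all three, wrist for the two red ones. The glue pot, brush and tape roll were within 2 pixels of where they started. The arm hung free, with the TCP about 0.2 m above the table and the force reading back to noise.

**What was off:**
- The force reading scatters by up to about 1 N, but the gap between about 1 N and 4 N was clear.
- One lowering briefly pressed with 27 N before I eased off.
- At the rack the wrist ran near a singular pose (joint 6 about 0.17 against a limit of 0.16), so I approached the last clip slowly.

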